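# Line up the board holder's lock holes and pin it

## Robot

A 6-joint arm with a two-finger parallel gripper is mounted at the origin on the work surface. World frame = base frame: x ahead of the robot, y to its left, z up, the work surface at z = 0. Lengths are in m, angles in degrees, forces in N, time in s.
With the tool pointing down it reaches from about 0.375 to 0.9 m from the base axis. Payload 3.1 kg.
Tool frame: the origin (TCP) lies midway between the tips of the shut fingers; the grasp point (between the pads) lies 19 mm behind it; z points along the fingers, y is the direction in which the jaws open and shut (so a half turn about z gives the same grasp; the last joint's range is limited). The gripper opens to 87 mm and grips with 3 to 60 N. Pads are 19 mm wide; open, the fingers measure 117 mm over their backs; the gripper's body (75 mm by 190 mm) begins 51 mm behind the grasp point.
Start: joints at [54.689, 30.224, 82.088, -0, 67.689, -10.227], TCP at [0.265, 0.566, 0.187] pointing down, gripper open.
Joint ranges: [-176.69, 176.69], [-43.24, 126.21], [12.49, 139.97], [-82, 262], [0, 151.66], [-163.58, 163.58]. Speed limits (degrees/s): [159.86, 159.86, 180, 180, 180, 180].

## Interface

Orientations are given as a 3x3 rotation matrix whose columns are the frame's x, y, z axes.
In Python, from rig import bot, capture, get_calibration gives the robot as it stands.
- The arm moves only by the tool play_rows, never from a script. Its arguments are lists of equal length, an entry for each row: "fingers": the closure in counts, from 0 (fully open) to 255 (shut); "linear": the shift along the tool's x, y, z in mm, a list of three; "rot": the turn, a rotation vector about the tool's x, y, z in degrees, a list of three. A call has 1 to 20 rows; each row is the pose to reach, as a shift and turn from the pose commanded when the call began, along the tool's axes at that moment; what a row does not reach only later rows make up. A row lasts 1/10 s, in which the tool goes at most 50 mm and 8.59 degrees, less where a joint would pass 70% of its speed; a pose out of reach is approached as far as the arm can. A call with a gripper value outside its range is refused whole. The fingers move at their own pace and stop on an object; the grip force is fixed at half the most. Time passes only in rows, so rows that repeat a pose let the fingers close. It gives the time, the measured TCP pose, the force and the opening at its end, in the units of the state.
- bot.read_state(): the state, without advancing time (a new reading comes with each control period).
- capture(name): name is "scene" or "top" or "wrist"; returns the picture (480x640x3 uint8, red, green, blue); there is no depth.
- get_calibration(name): a dict with "vfov" (degrees; the focal length in pixels is half the picture's height over the tangent of half this angle, whatever the lens; pixels are square), "cx", "cy" (the principal point, pixels), "camera_from_world" (4x4, takes a point from world to camera coordinates). Camera axes: x right, y down, z forward; pixel columns grow to the right and rows downward; lengths in m; the calibration is good to about 2 mm. A picture is of the moment at which its call begins: read the wrist's pose just before it. get_calibration takes no time and is no camera call; for the wrist camera it gives the pose at the moment of the call.
- bot.hand_in(): hands the job in, once; it reports no verdict.
The state is a dict: "time_s": time; "joint_positions": joint angles; "qvel": joint speeds; "tau": joint torques, N m; "position": TCP position; "tcp_rot": TCP orientation; "force": force on the tool from outside, world axes, zero at the start; "moment": the same for the moment, N m; "opening": opening from 0.0 (shut) to 1.0 (fully open).
Only numpy, scipy, OpenCV 4.12 (cv2) and the standard library are available. Lean on these libraries where they do the work, as an engineer would, in place of code of your own. Each camera call takes 0.05 s, during which the arm holds its last target.

## Task

Lock the swivelling circuit-board holder: turn its head until the hole in the head's ear stands over the hole in the ear of the base, then take the lock pin from the wooden tool block and push it down through both ears until its collar sits flat on the upper ear. Do not touch the circuit board, and leave the other tools and everything else on the bench where they are.

Things in the scene. Friction and masses are not known exactly. Their poses are not given: they have to be found in the camera images.
- pivot (a point): Board holder screwed to the table: round grey cast base (144 mm across, 36 mm high, four small feet) carrying a turning aluminium head (disc 140 mm across, 14 mm thick, 2 mm above the base). This point is on the vertical turning axis at the top of the disc, 52 mm above the table. z is up; x points from the axis to the base's ear (it does not turn with the head).
- head (a joint): Angle of the turning head on its base, rad, anticlockwise from above positive; 0 when the head's ear stands exactly over the base's ear. The head turns freely by hand to 3 rad either way and stays where it is left (friction torque about 0.2 N m, so about 2 N at the knob).
- base_hole (a point): Centre of the round through hole in the base's ear, at the ear's top face, 36 mm above the table and 110 mm out from the turning axis. The grey ear is a square-ended lug 56 mm wide that reaches 132 mm from the axis; its hole is 17 mm in diameter and goes 36 mm down to the table.
- head_hole (a point): Centre of the round through hole in the turning head's ear, at that ear's top face, 52 mm above the table and 110 mm out from the turning axis, on the opposite side from the turning knob. The aluminium ear is a square-ended lug 46 mm wide and 14 mm thick that reaches 132 mm from the axis; its hole is 17 mm in diameter. It passes 2 mm above the base's ear.
- turn_knob (a point): Centre of the upright black turning knob of the head: a cylinder 26 mm in diameter and 66 mm tall (from 57 to 123 mm above the table; this point at 90 mm) that spins freely about its own vertical axis, at the end of a flat arm 118 mm out from the turning axis, straight across from the head's ear.
- pin_knob (a point): Lock pin, standing in one of the three holes of the wooden tool block: centre of its round black knob, 30 mm in diameter and 30 mm tall, with straight sides. z is the pin's axis, upward. Resting on its collar, this point is 79 mm above the table in the block and 81 mm above it once home in the holder.
- block_top (a point): Centre of the top of the wooden tool block, fixed to the table: 186 mm (its x axis) by 66 mm (y), 50 mm high, with three holes 17 mm in diameter and 48 mm deep at -62, 0 and +62 mm along x. The lock pin, the stubby screwdriver and the awl stand in them, in any order.
- board_mid (a point): Centre of the top face of the green circuit board (100 mm across by 160 mm long, 85 mm above the table, its parts up to 13 mm higher) clamped flat above the head; it turns with the head. Its near edges are 50 mm from the axis on the knob's and the ear's sides.
- board: The same circuit board with its parts; origin at the centre of its underside, x towards the head's ear. Not to be touched.
- driver_mid (a point): Stubby screwdriver standing in the tool block: fluted handle 28 mm in diameter, its top 56 mm above the block. This point is 30 mm above the block's top. To be left.
- awl_mid (a point): Awl with a pear-shaped wooden handle up to 34 mm in diameter, its top 58 mm above the block, standing in the tool block. This point is 30 mm above the block's top. To be left.
- lock_pin: The lock pin again, 90 mm long, about 110 g; origin at the centre of its collar's underside, 29 mm below the knob's centre; z up along the pin. Steel collar 26 mm in diameter, 6 mm thick, with a 16 mm neck above it; below it a round steel shank 14 mm in diameter, 46 mm long, the last 14 mm tapering to a 6 mm tip (75 mm below the knob's centre).
- tweezers: Steel tweezers lying flat, about 130 mm long along x, 15 mm wide, 8 mm high. To be left.
- cutters: Green-handled side cutters lying flat, 150 mm long along x, 58 mm wide, 14 mm high. To be left.
- flux_tin: Low open tin of amber flux, 76 mm across, 22 mm high. To be left.
- solder_reel: Reel of solder standing on its flange, 64 mm across, 52 mm high. To be left.
- spare_board: Small green circuit board lying flat, 60 by 90 mm, 16 mm high with its parts. To be left.
- tip_cleaner: Dark metal cup of brass wool, 72 mm across, 56 mm high. To be left.
There are look-alikes about, which are no part of the job. Leave any red or yellow look-alike of the lock_pin alone.

How it is judged:
By the outcome, as a careful person would: the job done as asked, in the order asked, and still so for the second after the job is handed in, with the robot touching nothing.
It also fails if it takes over 64 s, if anything falls off the work surface, if the arm or the gripper's body presses on something with over 40 N, if the wrist force passes 120 N, or if a joint passes its speed limit or range.

## Working session

There is one attempt and no reset: what is moved stays moved. The work goes in short steps, Python scripts to look and compute and a tool call to move; the robot and the scene stay as the last step left them, time stands still between calls to the robot, and variables do not carry over. Pictures are saved under pics/ and viewed, and the job is handed in when it is done.

Besides the shell and the picture viewer there is one more tool, called after "Call:" as a command line: name --argument value ..., lists and objects as JSON in quotes. play_rows: Moves the arm, as the interface text tells. Its arguments: {"type":"object","properties":{"fingers":{"type":"array"},"linear":{"type":"array"},"rot":{"type":"array"}},"required":["fingers","linear","rot"]}

```bash
ls; mkdir -p pics
python3 - <<'E'
from rig import bot,capture,get_calibration
import cv2,numpy as np
s=bot.read_state();print(s)
for n in("scene","top","wrist"):
    c=get_calibration(n);print(n,c)
    cv2.imwrite(f"pics/{n}0.png",cv2.cvtColor(capture(n),cv2.COLOR_RGB2BGR))
E
```

```text
pics
{'time_s': 0.0, 'joint_positions': array([ 5.46890794e+01,  3.02800401e+01,  8.21552986e+01, -1.54346972e-03,
        6.76883797e+01, -1.02281022e+01]), 'qvel': array([0.08897694, 0.01652585, 0.03417942, 0.07220192, 0.11965512,
       0.04069673]), 'tau': array([ 6.26167894e-04, -4.40042889e+01, -1.76592278e+01,  6.34091184e-02,
        5.80260472e-02, -1.54708255e-04]), 'position': array([0.26447586, 0.56540417, 0.18576623]), 'tcp_rot': array([[-9.05700092e-01,  4.23917251e-01, -1.22776292e-03],
       [ 4.23918877e-01,  9.05698421e-01, -1.77644748e-03],
       [ 3.58916209e-04, -2.12940052e-03, -9.99997668e-01]]), 'force': array([-1.27886951,  0.64979076, -0.14743467]), 'moment': array([ 0.04900935, -0.03807216,  0.00134415]), 'opening': 1.0016267267316663}
scene {'vfov': 56.95175345898937, 'cx': 316.2792501973882, 'cy': 247.24068436584722, 'camera_from_world': array([[ 0.6856667 ,  0.72791428, -0.00140599, -0.42550031],
       [ 0.53412053, -0.504431  , -0.67842806, -0.18853686],
       [-0.4945467 ,  0.46442456, -0.7346655 ,  1.13573935],
       [ 0.        ,  0.        ,  0.        ,  1.        ]])}
top {'vfov': 56.254826687055626, 'cx': 321.9033057802931, 'cy': 237.33743088139232, 'camera_from_world': array([[-1.24999469e-01, -9.92156805e-01,  8.59051173e-05,
         1.23545271e-01],
       [-9.71709857e-01,  1.22405919e-01, -2.01982039e-01,
         5.60715284e-01],
       [ 2.00387339e-01, -2.53311225e-02, -9.79389222e-01,
         1.07347804e+00],
       [ 0.00000000e+00,  0.00000000e+00,  0.00000000e+00,
         1.00000000e+00]])}
wrist {'vfov': 70.95240839002682, 'cx': 318.0189995161505, 'cy': 238.45420447135533, 'camera_from_world': array([[ 0.42422   ,  0.90555821, -0.00130928, -0.62392964],
       [ 0.86405639, -0.40434442,  0.29985352, -0.03509936],
       [ 0.27100542, -0.12833516, -0.95398436,  0.39200899],
       [ 0.        ,  0.        ,  0.        ,  1.        ]])}
```

View pics/scene0.png

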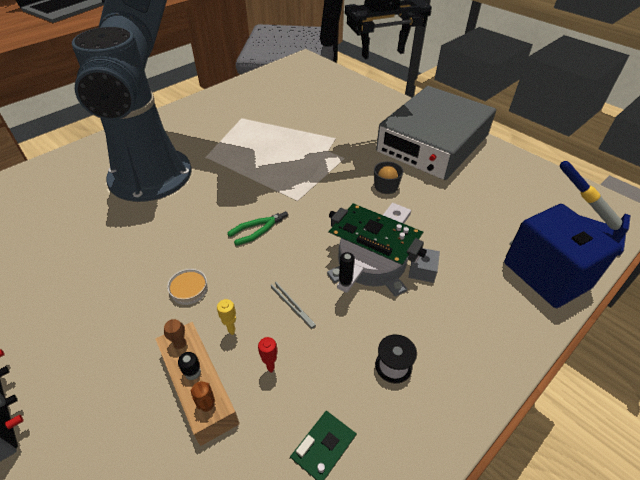

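View pics/top0.png

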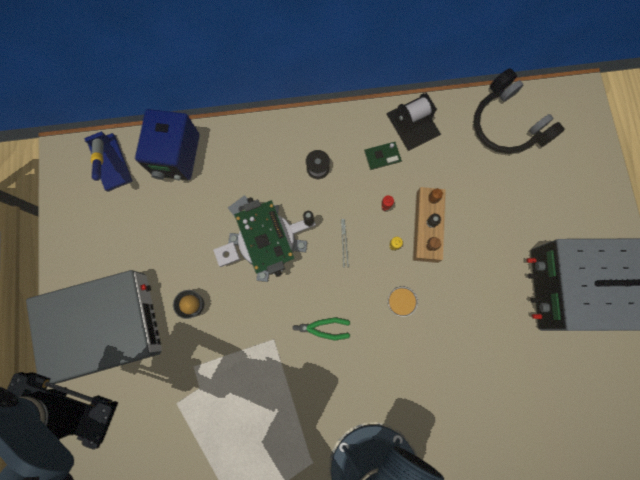

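View pics/wrist0.png

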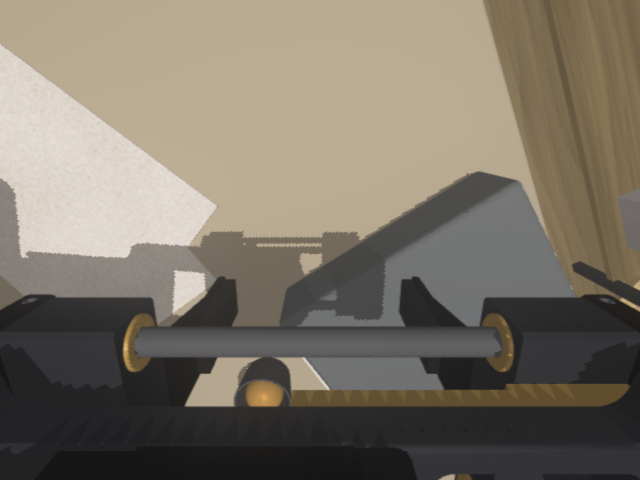

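Run:
```python
import cv2
t=cv2.imread("pics/top0.png");s=cv2.imread("pics/scene0.png")
cv2.imwrite("pics/c1.png",cv2.resize(t[180:300,200:350],None,fx=5,fy=5,interpolation=cv2.INTER_CUBIC))
cv2.imwrite("pics/c2.png",cv2.resize(s[180:310,310:460],None,fx=5,fy=4.6,interpolation=cv2.INTER_CUBIC)[:600])
cv2.imwrite("pics/c3.png",cv2.resize(t[170:280,370:470],None,fx=5,fy=5,interpolation=cv2.INTER_CUBIC))
cv2.imwrite("pics/c4.png",cv2.resize(s[290:450,140:300],None,fx=3.75,fy=3.75,interpolation=cv2.INTER_CUBIC))
```

```text
(no output)
```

View pics/c1.png

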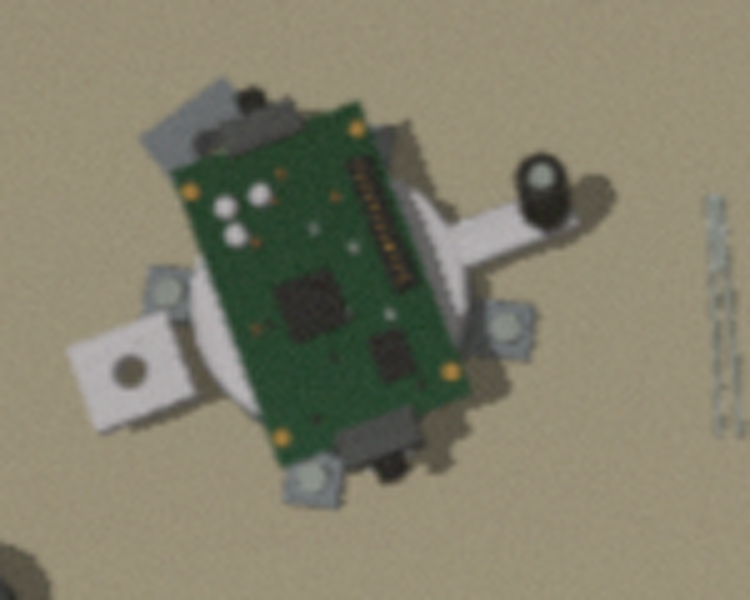

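View pics/c2.png

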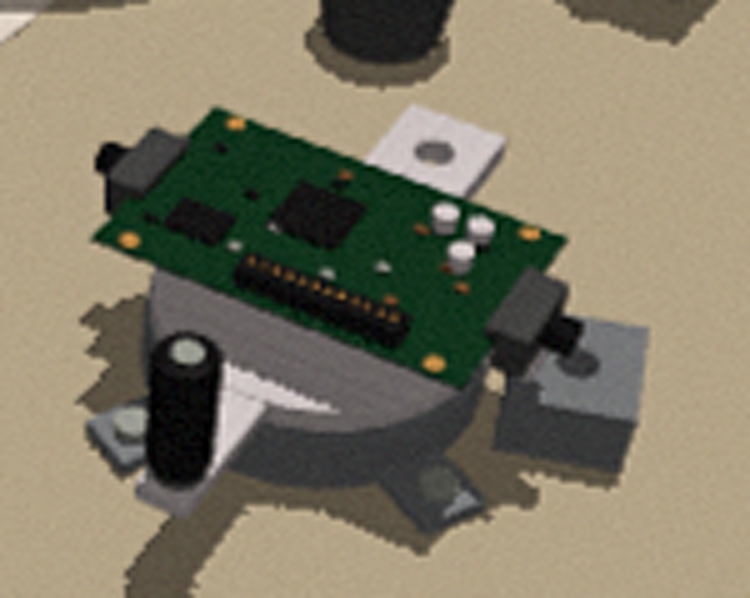

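View pics/c3.png

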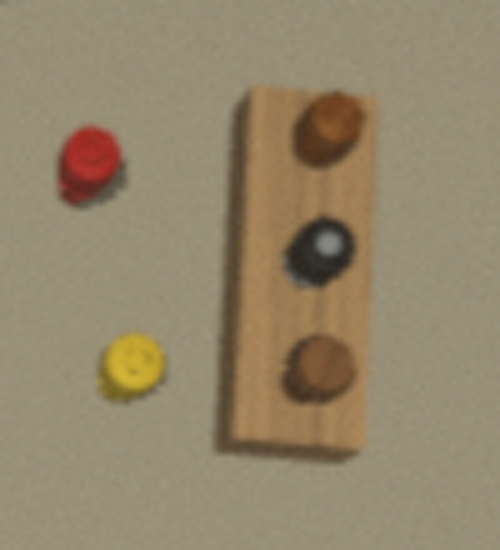

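View pics/c4.png

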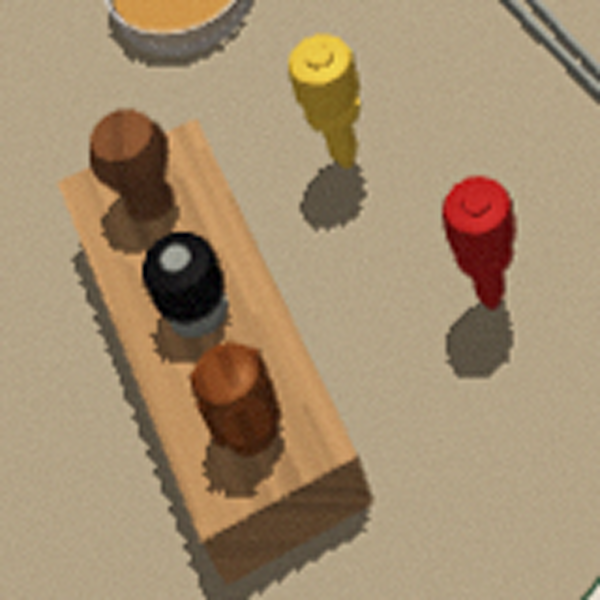

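```bash
cat > h.py <<'E'
import numpy as np
from rig import bot,capture,get_calibration
def ray(c,u,v):
    f=240/np.tan(np.radians(c["vfov"]/2)); T=c["camera_from_world"];R=T[:3,:3]
    o=-R.T@T[:3,3]; d=R.T@np.array([(u-c["cx"])/f,(v-c["cy"])/f,1]); return o,d
def atz(c,u,v,z):
    o,d=ray(c,u,v); return (o+d*(z-o[2])/d[2])
def proj(c,p):
    f=240/np.tan(np.radians(c["vfov"]/2)); q=c["camera_from_world"]@np.r_[p,1]
    return np.array([c["cx"]+f*q[0]/q[2],c["cy"]+f*q[1]/q[2]])
E
python3 - <<'E'
from h import *
np.set_printoptions(precision=4,suppress=True)
t=get_calibration("top");s=get_calibration("scene")
for n,z,a,b in [("headhole",.052,(226,254.2),(396.8,213)),("tknobtop",.123,(308.2,215),(347.6,256.5)),("basehole",.036,None,(426.2,258.9)),("pin",.094,(435.6,218.6),(186.7,358.8)),
 ("pin outline c",.094,None,(188.5,360)),
 ("red",.0,(388,202),(268,345)),("blockTL",.05,(421,188),None),("blockTR",.05,(445,189.4),None),("blockBL",.05,(416.6,257.5),None),("blockBR",.05,(441.8,260),None)]:
    print(n,a and atz(t,*a,z),b and atz(s,*b,z))
E
```

```text
headhole [0.56   0.2967 0.052 ] [0.5602 0.2965 0.052 ]
tknobtop [0.6166 0.0799 0.123 ] [0.6157 0.0805 0.123 ]
basehole None [0.6782 0.2494 0.036 ]
pin [ 0.576  -0.2295  0.094 ] [ 0.5752 -0.229   0.094 ]
pin outline c None [ 0.5788 -0.2281  0.094 ]
red [ 0.6576 -0.1377 -0.    ] [ 0.5939 -0.0945 -0.    ]
blockTL [ 0.6707 -0.219   0.05  ] None
blockTR [ 0.6592 -0.2801  0.05  ] None
blockBL [ 0.4922 -0.1772  0.05  ] None
blockBR [ 0.478  -0.2389  0.05  ] None
```

Run:
```python
from h import *
np.set_printoptions(precision=4,suppress=True)
s=bot.read_state();c=get_calibration("wrist");T=c["camera_from_world"];R=T[:3,:3];o=-R.T@T[:3,3]
print("cam in tool",s["tcp_rot"].T@(o-s["position"]),"fwd in tool",s["tcp_rot"].T@R[2],"right",s["tcp_rot"].T@R[0]); print(proj(c,s["position"]))
```

```text
cam in tool [ 0.0838 -0.0002 -0.1978] fwd in tool [-0.3002  0.0005  0.9539] right [-0.0003  1.     -0.0006]
[318.1836 270.8411]
```

Call:
play_rows --fingers '[0,0,0,0,0,0,0,0,0,0,0,0]' --linear '[[-33,-23,-9],[-66,-46,-18],[-100,-68,-26],[-133,-91,-35],[-166,-114,-44],[-200,-137,-53],[-233,-159,-61],[-266,-182,-70],[-300,-205,-79],[-332,-226,-85],[-332,-226,-85],[-332,-226,-85]]' --rot '[[0,0,0],[0,0,0],[0,0,0],[0,0,0],[0,0,0],[0,0,0],[0,0,0],[0,0,0],[0,0,0],[0,0,0],[0,0,0],[0,0,0]]'

```text
time_s: 1.35
position: [0.4698, 0.22, 0.2715]
tcp_rot: [[-0.905, 0.426, -0.001], [0.426, 0.905, 0.0], [0.001, 0.0, -1.0]]
force: [0.1, -0.2, -0.4]
opening: 0.998
```

Run:
```python
from h import *
import cv2,pickle
s=bot.read_state();c=get_calibration("wrist");im=capture("wrist")
print(s["time_s"],s["position"],s["force"])
pickle.dump((s,c),open("w1.pkl","wb"));cv2.imwrite("pics/w1.png",im[:,:,::-1])
```

```text
1.35 [0.46980384 0.22003186 0.27152069] [ 0.13655138 -0.24122584 -0.37933418]
```

View pics/w1.png

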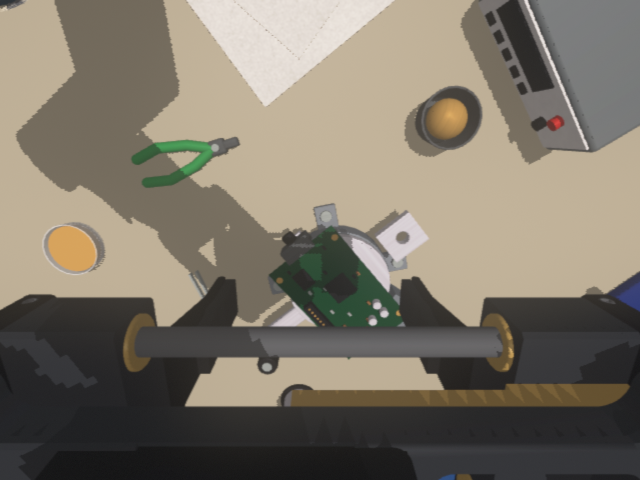

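Call:
play_rows --fingers '[0,0,0,0,0,0,0,0,0,0,0,0,0]' --linear '[[-20,-7,3],[-40,-14,6],[-60,-21,9],[-80,-28,12],[-100,-35,15],[-120,-42,18],[-140,-49,21],[-160,-56,24],[-180,-62,27],[-194,-67,30],[-194,-67,30],[-194,-67,30],[-194,-67,30]]' --rot '[[0,0,8],[0,0,16],[0,0,24],[0,0,32],[0,0,40],[0,0,48],[0,0,56],[0,0,64],[0,0,72],[0,0,80],[0,0,86],[0,0,86],[0,0,86]]'

```text
time_s: 2.7
position: [0.6163, 0.0792, 0.2413]
tcp_rot: [[0.356, 0.935, -0.001], [0.935, -0.356, 0.0], [-0.0, -0.001, -1.0]]
force: [-0.3, 0.3, 0.5]
opening: 1.001
```

Run:
```python
from h import *
import cv2,pickle
np.set_printoptions(precision=4,suppress=True)
s,c=pickle.load(open("w1.pkl","rb"));print(atz(c,402,238,.052),atz(c,267,367,.123))
s=bot.read_state();c=get_calibration("wrist");im=capture("wrist")
print(s["time_s"],s["position"],s["force"])
pickle.dump((s,c),open("w2.pkl","wb"));cv2.imwrite("pics/w2.png",im[:,:,::-1])
```

```text
[0.5586 0.2988 0.052 ] [0.615  0.0825 0.123 ]
2.7 [0.6163 0.0792 0.2413] [-0.3392  0.2983  0.5238]
```

View pics/w2.png

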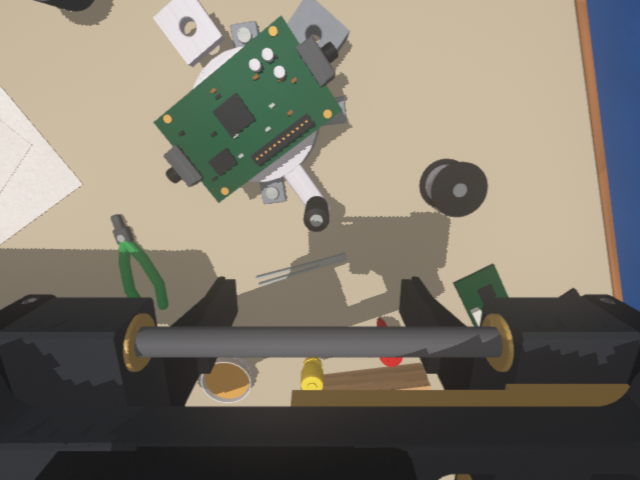

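Run:
```python
import cv2
t=cv2.imread("pics/w2.png")
cv2.imwrite("pics/c5.png",cv2.resize(t[0:240,150:360],None,fx=2.5,fy=2.5,interpolation=cv2.INTER_CUBIC))
cv2.imwrite("pics/c6.png",cv2.resize(t[0:70,150:370],None,fx=3.6,fy=3.6,interpolation=cv2.INTER_CUBIC))
```

```text
(no output)
```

View pics/c5.png

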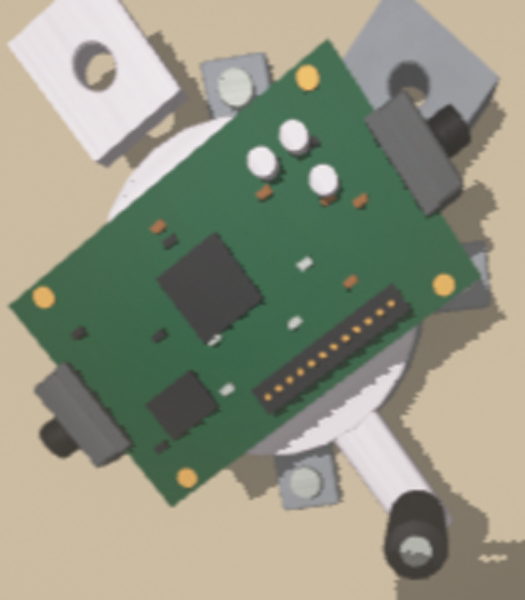

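View pics/c6.png

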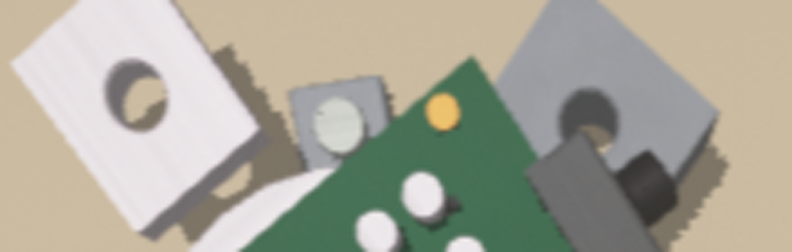

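Run:
```python
from h import *
import pickle
np.set_printoptions(precision=4,suppress=True)
s,c=pickle.load(open("w2.pkl","rb"))
H=atz(c,188,26.4,.052);K=atz(c,316.2,219.2,.123);B=atz(c,313.6,33.9,.036)
print(H,K,B)
from scipy.optimize import least_squares
def r(p,obs):
    P=p[:2];u=lambda a:np.array([np.cos(a),np.sin(a)])
    return np.concatenate([w*(P+d*u(a)-o[:2]) for (w,d,a,o) in [(1,.11,p[2],obs[0]),(1,-.118,p[2],obs[1]),(.7,.11,p[3],obs[2])]])
for obs in [(H,K,B),(np.array([.5601,.2966]),np.array([.6162,.0802]),np.array([.6782,.2494])),
  (np.array([.5596,.2972]),np.array([.616,.0795]),(B[:2]+[.6782,.2494])/2)]:
    q=least_squares(r,[.588,.19,1.8,.58],args=(obs,),xtol=1e-12);print(q.x[:2],np.degrees(q.x[2:]),q.fun*1000)
```

```text
[0.5588 0.2989 0.052 ] [0.6147 0.0831 0.123 ] [0.6757 0.2515 0.036 ]
[0.5851 0.1945] [104.5399  32.1774] [-1.2728  2.0225  0.0298 -2.8045  1.7756  1.1172]
[0.5867 0.192 ] [104.542   32.1045] [-0.9923  1.8856  0.1561 -2.4102  1.1945  0.7495]
[0.5864 0.1919] [104.5334  32.8498] [-0.8525  1.215  -0.0372 -1.7894  1.271   0.8206]
```

Run:
```python
from h import *
import pickle
np.set_printoptions(precision=4,suppress=True)
s,c=pickle.load(open("w2.pkl","rb"))
P=[atz(c,150+x/2.5,y/2.5,.0845)[:2] for x,y in [(329,40),(10,304),(172,506),(481,284)]]
print("wrist board",[np.linalg.norm(P[i]-P[i-3]) for i in range(4)],np.mean(P,0))
t=get_calibration("top")
P=[atz(t,200+x/5,180+y/5,.0845)[:2] for x,y in [(360,101),(172,174),(283,467),(470,395)]]
print("top board",[np.linalg.norm(P[i]-P[i-3]) for i in range(4)],np.mean(P,0))
s=get_calibration("scene")
P=[atz(s,310+x/5,180+y/4.6,.0845)[:2] for x,y in [(217,107),(92,240),(462,388),(568,240)]]
print("scene board",[np.linalg.norm(P[i]-P[i-3]) for i in range(4)],np.mean(P,0))
```

```text
wrist board [np.float64(0.15881865523488994), np.float64(0.09969400450636849), np.float64(0.15760712831355078), np.float64(0.10153459929221259)] [0.585  0.1956]
top board [np.float64(0.09984711377583229), np.float64(0.15769942159852232), np.float64(0.09656441248150303), np.float64(0.15905780558407467)] [0.5862 0.1937]
scene board [np.float64(0.10117158818982669), np.float64(0.1587704127514606), np.float64(0.09867426699722819), np.float64(0.1587139592279298)] [0.5871 0.194 ]
```

Call:
play_rows --fingers '[0,0,0,0,0,0,0,0,168,168,168,168,168,168,168,168]' --linear '[[0,0,10],[0,0,20],[1,0,35],[1,0,50],[1,0,80],[1,0,110],[1,0,140],[1,0,156],[1,0,156],[1,0,156],[1,0,156],[1,0,156],[1,0,156],[1,0,156],[1,0,156],[1,0,156]]' --rot '[[0,0,-8],[0,0,-16],[0,0,-24],[0,0,-32],[0,0,-35.3],[0,0,-35.3],[0,0,-35.3],[0,0,-35.3],[0,0,-35.3],[0,0,-35.3],[0,0,-35.3],[0,0,-35.3],[0,0,-35.3],[0,0,-35.3],[0,0,-35.3],[0,0,-35.3]]'

```text
time_s: 4.35
position: [0.6175, 0.0786, 0.0859]
tcp_rot: [[-0.246, 0.969, 0.0], [0.969, 0.246, -0.0], [-0.0, 0.0, -1.0]]
force: [-0.2, 0.2, 0.2]
opening: 0.377
```

Run:
```python
from h import *
import cv2
s=bot.read_state()
im=capture("wrist");print(s["force"],s["opening"],s["opening"]*87)
t=capture("scene")[160:340,280:480]
cv2.imwrite("pics/w3.png",im[:,:,::-1]);cv2.imwrite("pics/s3.png",cv2.resize(t[:,:,::-1],None,fx=3.3,fy=3.3))
```

```text
[-0.20688141  0.20568614  0.22911233] 0.3765300338981942 32.7581129491429
```

View pics/w3.png

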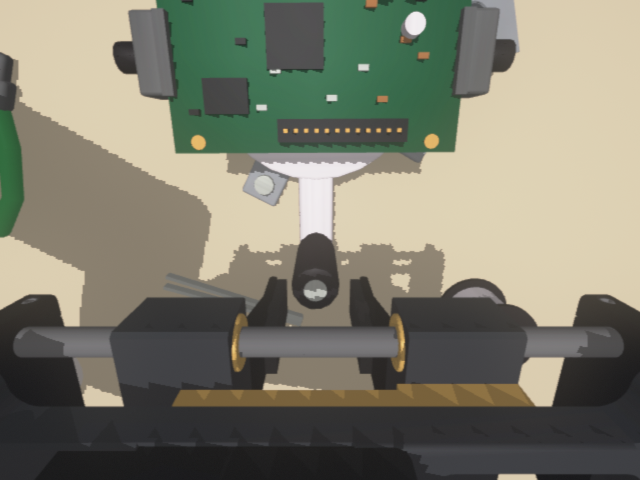

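View pics/s3.png

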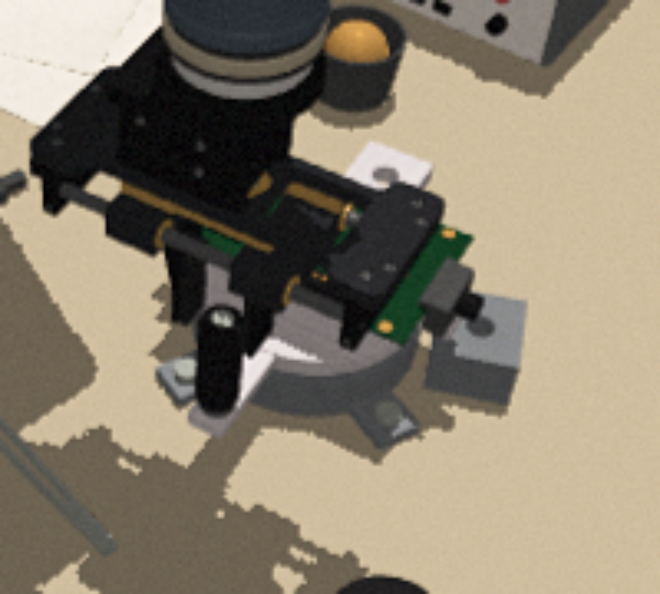

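Run:
```python
from h import *
s=bot.read_state();c=get_calibration("wrist");p=s["position"]
for z in(.123,.09,.0859):print(z,proj(c,[p[0],p[1],z]),proj(get_calibration("scene"),[p[0],p[1],z]))
K=atz(c,316,291,.123);print(K, s["tcp_rot"].T@(K-p))
```

```text
0.123 [319.48688886 297.73556135] [347.5481088  257.58357315]
0.09 [319.23477263 272.94378467] [346.62706052 269.64103675]
0.0859 [319.20864243 270.37427909] [346.51650764 271.08828698]
[0.61467706 0.08194348 0.123     ] [ 0.00392829 -0.00183831 -0.0372652 ]
```

Call:
play_rows --fingers '[183,183,183,183,183,183,183,183,183,183,183,183,183,183,183,183,183,183,183]' --linear '[[0,0,0],[0,0,0],[0,0,0],[0.4,-10.2,0],[1.8,-20.4,0],[4.0,-30.4,0],[7.1,-40.2,0],[11.0,-49.7,0],[15.7,-58.8,0],[21.3,-67.4,0],[27.5,-75.5,0],[34.4,-83.1,0],[42.0,-90.0,0],[50.1,-96.2,0],[58.8,-101.8,0],[67.8,-106.5,0],[77.3,-110.4,0],[77.3,-110.4,0],[77.3,-110.4,0]]' --rot '[[0,0,0],[0,0,0],[0,0,0],[0,0,5],[0,0,10],[0,0,15],[0,0,20],[0,0,25],[0,0,30],[0,0,35],[0,0,40],[0,0,45],[0,0,50],[0,0,55],[0,0,60],[0,0,65],[0,0,70],[0,0,70],[0,0,70]]'

```text
time_s: 6.35
position: [0.4863, 0.1259, 0.0854]
tcp_rot: [[0.826, 0.563, -0.01], [0.563, -0.826, -0.002], [-0.009, -0.004, -1.0]]
force: [-7.8, -3.0, 5.4]
opening: 0.283
```

Run:
```python
from h import *
import cv2
s=bot.read_state()
t=capture("scene")[160:340,280:480];im=capture("top")[180:300,200:350]
print(s["force"],s["opening"]*87)
cv2.imwrite("pics/s4.png",cv2.resize(t[:,:,::-1],None,fx=3.3,fy=3.3))
cv2.imwrite("pics/t4.png",cv2.resize(im[:,:,::-1],None,fx=5,fy=5))
```

```text
[-7.83238992 -3.04653861  5.39262023] 24.656252506602552
```

View pics/s4.png

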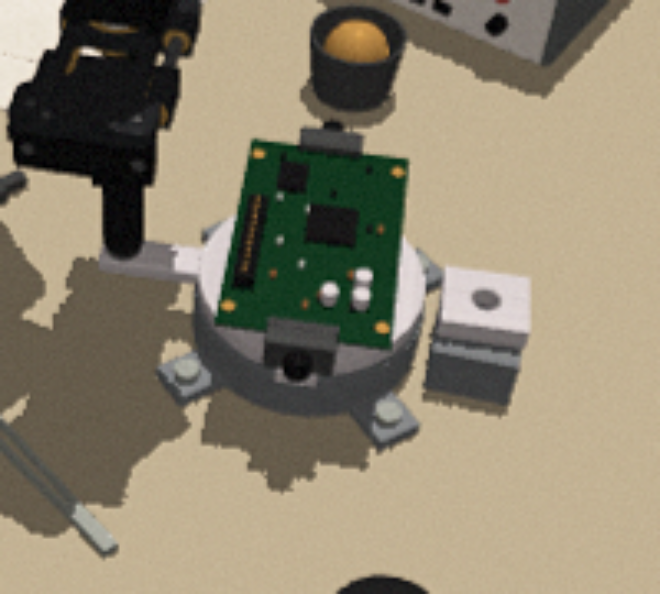

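View pics/t4.png

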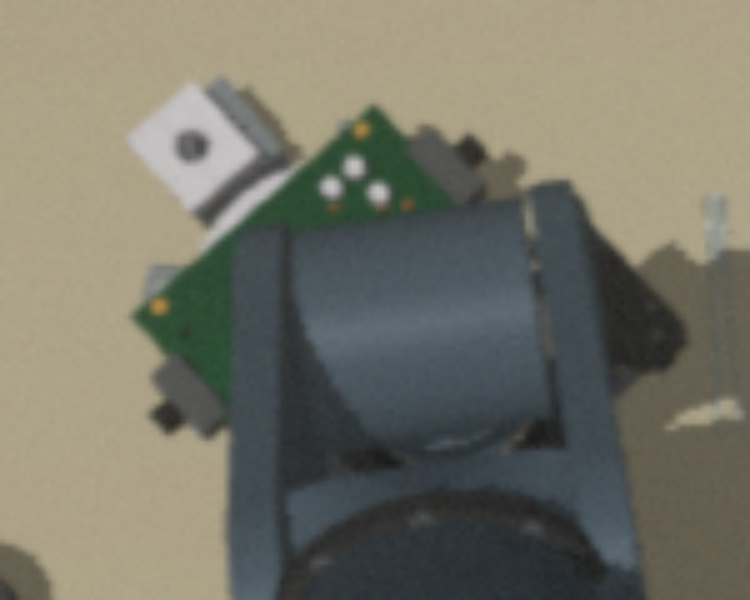

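Run:
```python
from h import *
np.set_printoptions(precision=4,suppress=True)
t=get_calibration("top");s=get_calibration("scene")
a=atz(t,238.4,209.2,.052);b=atz(s,427.6,250.6,.052);print(a,b)
for P in [(.5867,.192),(.5865,.193),(.588,.192)]:
  for H0,H1 in[((.56,.2967),a),((.5602,.2965),b)]:
    u=np.array(H0)-P;v=H1[:2]-P;print(P,np.linalg.norm(u),np.linalg.norm(v),np.degrees([np.arctan2(u[1],u[0]),np.arctan2(v[1],v[0])]))
P=atz(s,426.2,258.9,.036)[:2];print("base",P)
```

```text
[0.6726 0.2555 0.052 ] [0.6732 0.2558 0.052 ]
(0.5867, 0.192) 0.10805082137586923 0.10687472520565662 [104.3063  36.4689]
(0.5867, 0.192) 0.10780769916847309 0.10752113323216554 [104.2296  36.4256]
(0.5865, 0.193) 0.10703242499355044 0.10644517656748793 [104.3349  35.9721]
(0.5865, 0.193) 0.10678923166686796 0.10709226151872149 [104.2575  35.9316]
(0.588, 0.192) 0.10837937995762846 0.10583211299033551 [104.9723  36.8873]
(0.588, 0.192) 0.10813459206008036 0.10647791403062622 [104.8973  36.841 ]
base [0.6782 0.2494]
```

Call:
play_rows --fingers '[183,183,183,183]' --linear '[[0.1,-4.4,0],[0.3,-8.8,0],[0.3,-8.8,0],[0.3,-8.8,0]]' --rot '[[0,0,2.2],[0,0,4.3],[0,0,4.3],[0,0,4.3]]'

```text
time_s: 6.85
position: [0.482, 0.1328, 0.0854]
tcp_rot: [[0.866, 0.5, -0.009], [0.5, -0.866, -0.002], [-0.009, -0.003, -1.0]]
force: [-7.4, -4.1, 5.1]
opening: 0.283
```

Run:
```python
from h import *
import cv2
t=capture("scene")[220:300,390:460];im=capture("top")[180:240,200:290]
cv2.imwrite("pics/s5.png",cv2.resize(t[:,:,::-1],None,fx=7,fy=7,interpolation=cv2.INTER_CUBIC))
cv2.imwrite("pics/t5.png",cv2.resize(im[:,:,::-1],None,fx=8,fy=8,interpolation=cv2.INTER_CUBIC))
```

```text
(no output)
```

View pics/s5.png

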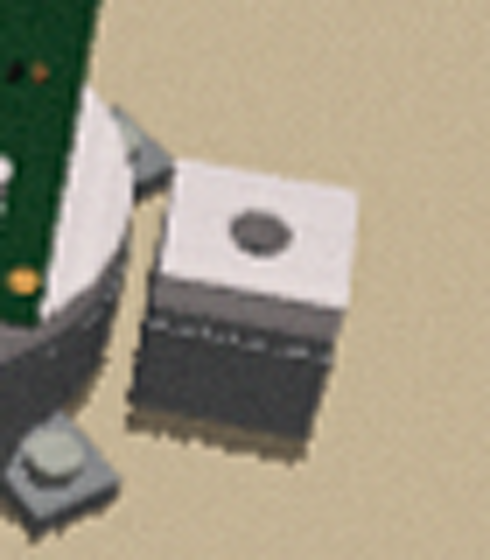

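View pics/t5.png

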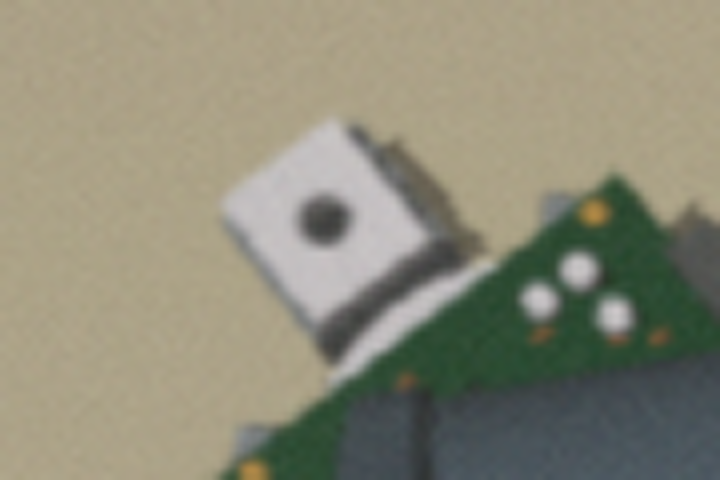

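Run:
```python
from h import *
import cv2
np.set_printoptions(precision=4,suppress=True)
t=get_calibration("top");s=get_calibration("scene")
a=atz(t,240.6,207.4,.052);b=atz(s,427.3,253.3,.052);print(a,b)
P=np.array([.5867,.1922])
for h in(a,b): v=h[:2]-P;print(np.degrees(np.arctan2(v[1],v[0])),np.linalg.norm(v))
h=(a+b)[:2]/2
def outline(img,c,off,k,ang,hc,col1,col2):
    u=np.array([np.cos(ang),np.sin(ang)]);w=np.array([-u[1],u[0]])
    for z,W,col in((.052,.023,col1),(.036,.028,col2)):
        pts=[hc+u*d+w*e for d,e in((-.04,W),(.022,W),(.022,-W),(-.04,-W))]
        q=np.array([(proj(c,[*p,z])-off)*k for p in pts]).round().astype(int);cv2.polylines(img,[q],False,col,1)
for n,c,off,k in(("s5",s,(390,220),7),("t5",t,(200,180),8)):
    im=cv2.imread(f"pics/{n}.png");hc=(b if n=="s5" else a)[:2]
    outline(im,c,np.array(off)-.0,k,np.radians(32),hc,(0,0,255),(255,0,0));cv2.imwrite(f"pics/{n}o.png",im)
```

```text
[0.6767 0.2495 0.052 ] [0.6772 0.2495 0.052 ]
32.4854313534696 0.10669819680705324
32.3506335695902 0.10716465592580021
```

View pics/s5o.png

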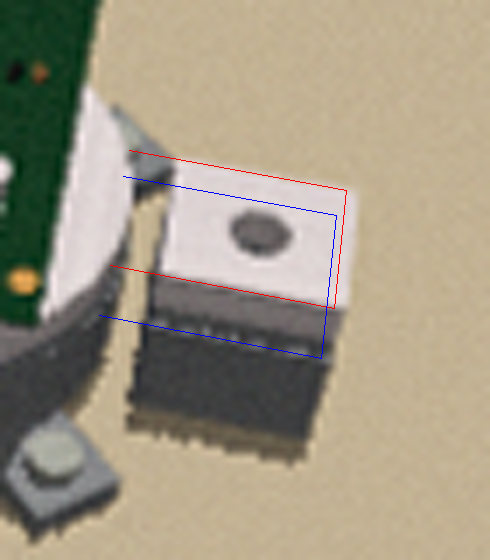

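View pics/t5o.png

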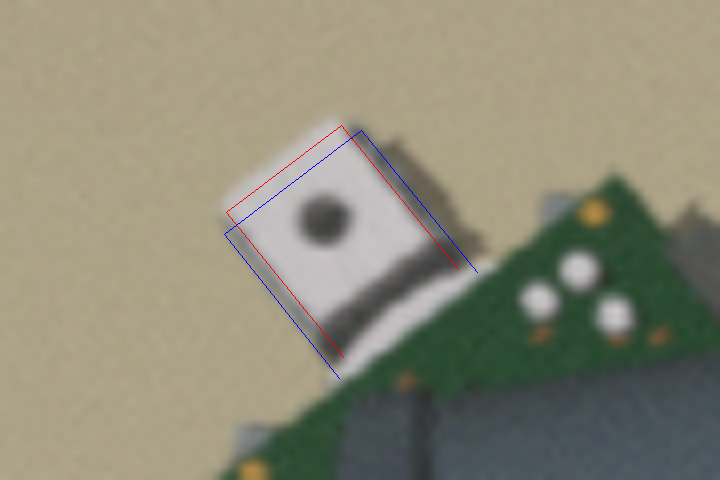

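Run:
```python
from h import *
import cv2
s=bot.read_state();c=get_calibration("wrist");p=s["position"]
print(p,s["joint_positions"],proj(c,[p[0],p[1],.123]))
im=capture("wrist")
sc=capture("scene")[160:300,240:400]
cv2.imwrite("pics/w5.png",cv2.resize(im[180:380,220:420,::-1],None,fx=3,fy=3));cv2.imwrite("pics/s6.png",cv2.resize(sc[:,:,::-1],None,fx=4,fy=4))
```

```text
[0.48196382 0.13282652 0.08536979] [  2.6504075   29.94695818 104.88557462  -0.14128878  45.71748884
  62.7637627 ] [319.21127103 296.81282588]
```

View pics/w5.png

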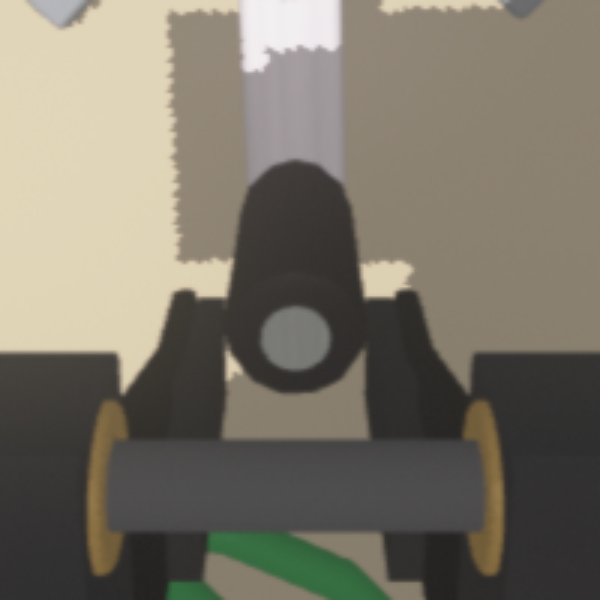

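View pics/s6.png

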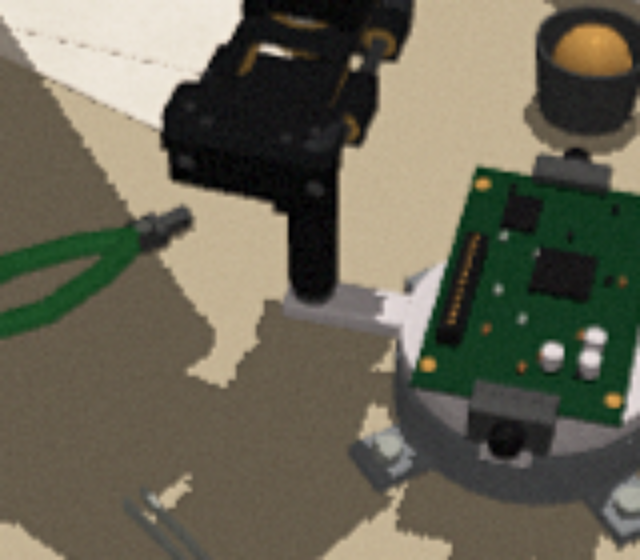

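Call:
play_rows --fingers '[0,0,0,0,0,0,0,0,0,0,0]' --linear '[[0,0,0],[0,0,0],[0,0,0],[0,0,0],[0,0,0],[0,0,-30],[0,0,-70],[0,0,-115],[0,0,-155],[0,0,-155],[0,0,-155]]' --rot '[[0,0,0],[0,0,0],[0,0,0],[0,0,0],[0,0,0],[0,0,0],[0,0,0],[0,0,0],[0,0,0],[0,0,0],[0,0,0]]'

```text
time_s: 8.15
position: [0.4872, 0.134, 0.2417]
tcp_rot: [[0.867, 0.499, 0.003], [0.499, -0.867, 0.0], [0.002, 0.001, -1.0]]
force: [-1.0, 0.3, -0.4]
opening: 0.995
```

Run:
```python
from h import *
import cv2,pickle
s=bot.read_state();c=get_calibration("wrist");im=capture("wrist");print(s["joint_positions"])
pickle.dump((s,c),open("w6.pkl","wb"));cv2.imwrite("pics/w6.png",im[:,:,::-1])
cv2.imwrite("pics/w6c.png",cv2.resize(im[0:110,240:420,::-1],None,fx=4.4,fy=4.4,interpolation=cv2.INTER_CUBIC))
```

```text
[2.68510263e+00 1.70462109e+01 9.51186275e+01 3.16747317e-03
 6.76845354e+01 6.27634769e+01]
```

View pics/w6.png

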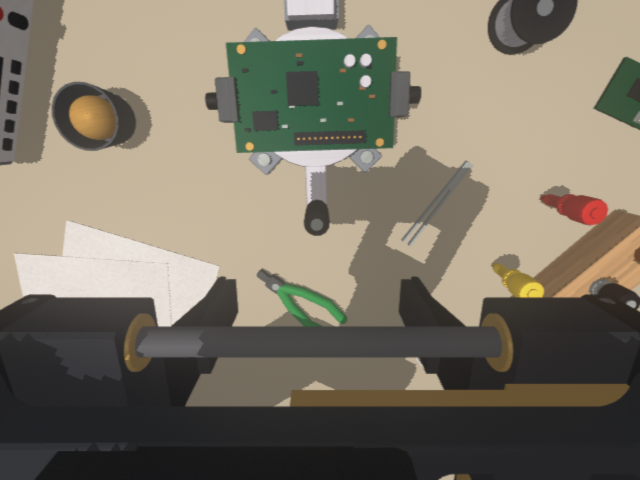

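View pics/w6c.png

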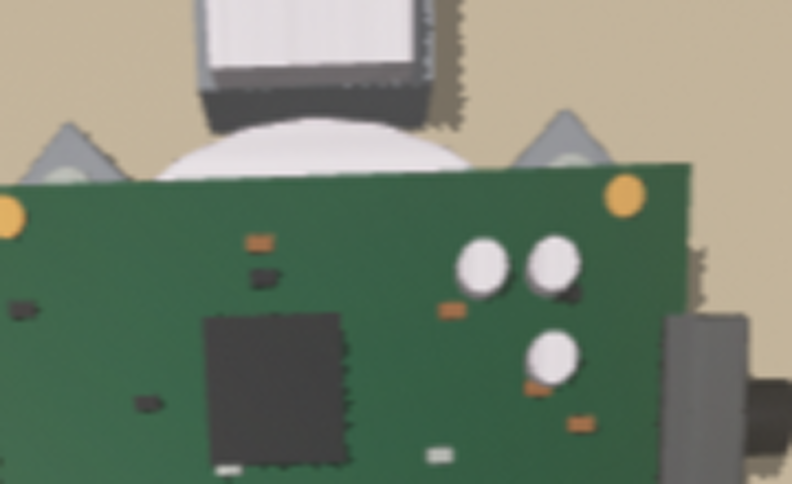

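Call:
play_rows --fingers '[0,0,0,0,0,0,0,0,0,0,0,0]' --linear '[[-11,36,0],[-21,72,0],[-32,108,0],[-42,144,0],[-53,180,0],[-63,216,0],[-74,252,0],[-84,288,0],[-95,324,0],[-105,356,0],[-105,356,0],[-105,356,0]]' --rot '[[0,0,2],[0,0,4],[0,0,6],[0,0,8],[0,0,10],[0,0,12],[0,0,14],[0,0,16],[0,0,17],[0,0,17],[0,0,17],[0,0,17]]'

```text
time_s: 9.4
position: [0.572, -0.2269, 0.2381]
tcp_rot: [[0.975, 0.222, -0.004], [0.222, -0.975, 0.003], [-0.003, -0.004, -1.0]]
force: [1.3, 0.8, -0.7]
opening: 1.004
```

Run:
```python
from h import *
import cv2,pickle
s=bot.read_state();c=get_calibration("wrist");im=capture("wrist");print(s["joint_positions"])
pickle.dump((s,c),open("w7.pkl","wb"))
cv2.imwrite("pics/w7c.png",cv2.resize(im[80:320,190:450,::-1],None,fx=2.5,fy=2.5,interpolation=cv2.INTER_CUBIC))
```

```text
[-3.20443439e+01  2.66478673e+01  7.98116896e+01  2.92845184e-02
  7.38486486e+01  4.51262826e+01]
```

View pics/w7c.png

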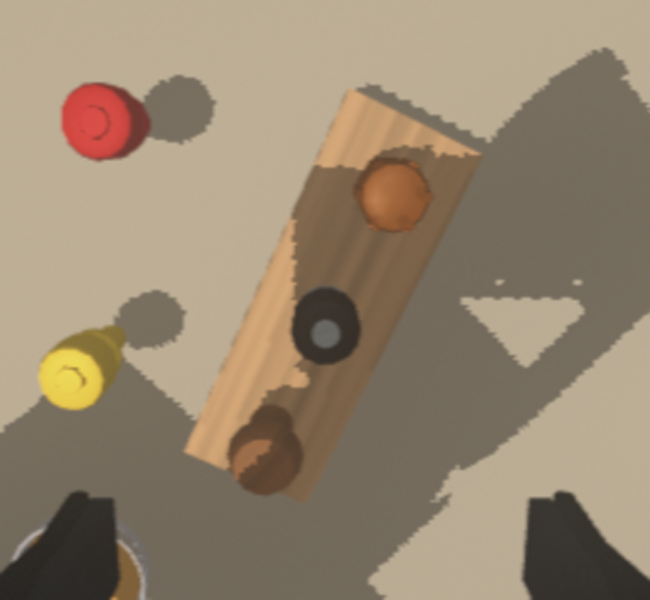

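Run:
```python
from h import *
import pickle
np.set_printoptions(precision=4,suppress=True)
s,c=pickle.load(open("w7.pkl","rb"));t=get_calibration("top");sc=get_calibration("scene")
f=lambda x,y:(190+x/2.5,80+y/2.5)
print("pin cap .094",atz(c,*f(326,333),.094),atz(c,*f(326,330),.094))
print("driver",atz(c,*f(395,195),.106)," awl",atz(c,*f(265,455),.108))
print("block",[atz(c,*f(*q),.05)[:2] for q in((352,90),(481,154),(303,502),(186,451))])
def tri(obs):
    A=np.zeros((3,3));b=np.zeros(3)
    for cc,u in obs:
        o,d=ray(cc,*u);d/=np.linalg.norm(d);M=np.eye(3)-np.outer(d,d);A+=M;b+=M@o
    return np.linalg.solve(A,b)
print("yellow",tri([(c,f(70,378)),(t,(370+134/5,170+360/5)),(sc,(140+322/3.75,290+58/3.75))]))
print("red",tri([(c,f(96,122)),(t,(370+92/5,170+153/5)),(sc,(140+478/3.75,290+203/3.75))]))
```

```text
pin cap .094 [ 0.5739 -0.2278  0.094 ] [ 0.5752 -0.2275  0.094 ]
driver [ 0.6352 -0.2407  0.106 ]  awl [ 0.5206 -0.2138  0.108 ]
block [array([ 0.6708, -0.2171]), array([ 0.6576, -0.2786]), array([ 0.4768, -0.2384]), array([ 0.4906, -0.1765])]
yellow [ 0.5305 -0.126   0.0896]
red [ 0.6366 -0.1218  0.0893]
```

Call:
play_rows --fingers '[0,0,0,0,0,0,0,0]' --linear '[[0,1,20],[0,1,45],[0,1,75],[0,1,105],[0,1,120],[0,1,120],[0,1,120],[0,1,120]]' --rot '[[0,0,8],[0,0,16],[0,0,24],[0,0,26],[0,0,26],[0,0,26],[0,0,26],[0,0,26]]'

```text
time_s: 10.25
position: [0.5744, -0.2278, 0.122]
tcp_rot: [[0.974, -0.226, 0.002], [-0.226, -0.974, -0.001], [0.002, 0.001, -1.0]]
force: [-0.0, 0.4, -0.1]
opening: 1.003
```

Run:
```python
from h import *
import cv2
s=bot.read_state();c=get_calibration("wrist");im=capture("wrist");print(s["position"],s["joint_positions"])
p=s["position"];print((proj(c,[p[0],p[1],.094])-[220,160])*3)
cv2.imwrite("pics/w8c.png",cv2.resize(im[160:360,220:420,::-1],None,fx=3,fy=3,interpolation=cv2.INTER_CUBIC))
```

```text
[ 0.5743753  -0.22782686  0.12202135] [-3.19875034e+01  3.40032928e+01  8.67551387e+01  6.22694939e-03
  5.91120445e+01  7.10426711e+01]
[294.72966655 279.60050449]
```

View pics/w8c.png

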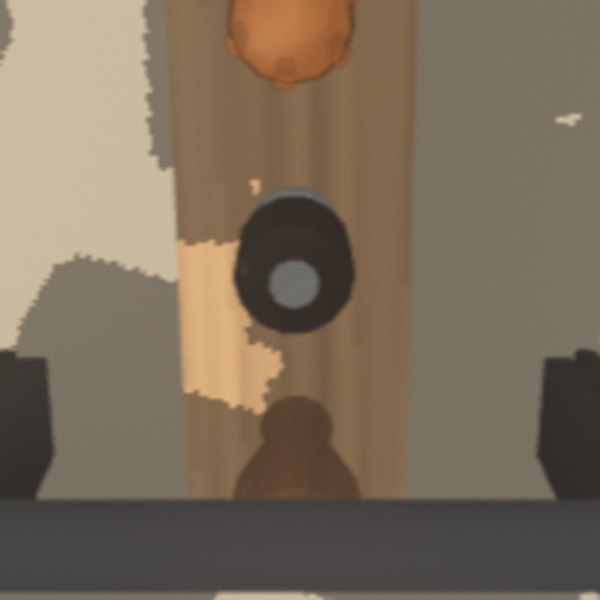

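Call:
play_rows --fingers '[0,0,0,0,255,255,255,255,255,255,255,255,255,255,255,255]' --linear '[[-1,0,20],[-1,0,45],[-1,0,60],[-1,0,60],[-1,0,60],[-1,0,60],[-1,0,60],[-1,0,60],[-1,0,60],[-1,0,60],[-1,0,60],[-1,0,60],[-1,0,60],[-1,0,60],[-1,0,60],[-1,0,60]]' --rot '[[0,0,0],[0,0,0],[0,0,0],[0,0,0],[0,0,0],[0,0,0],[0,0,0],[0,0,0],[0,0,0],[0,0,0],[0,0,0],[0,0,0],[0,0,0],[0,0,0],[0,0,0],[0,0,0]]'

```text
time_s: 11.9
position: [0.5725, -0.2278, 0.0607]
tcp_rot: [[0.974, -0.226, -0.0], [-0.226, -0.974, 0.0], [-0.0, -0.0, -1.0]]
force: [0.1, -0.4, -0.7]
opening: 0.033
```

Run:
```python
from h import *
import cv2
s=bot.read_state();im=capture("wrist");sc=capture("scene")[280:450,110:320];print(s["opening"],s["force"])
cv2.imwrite("pics/w9c.png",cv2.resize(im[160:360,220:420,::-1],None,fx=3,fy=3,interpolation=cv2.INTER_CUBIC))
cv2.imwrite("pics/s9.png",cv2.resize(sc[:,:,::-1],None,fx=3.5,fy=3.5,interpolation=cv2.INTER_CUBIC))
```

```text
0.03332380164183395 [ 0.08933008 -0.3805522  -0.65897708]
```

View pics/w9c.png

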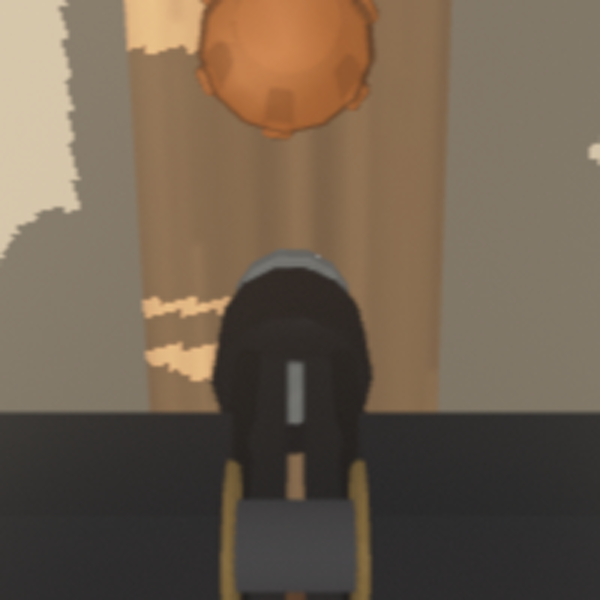

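View pics/s9.png

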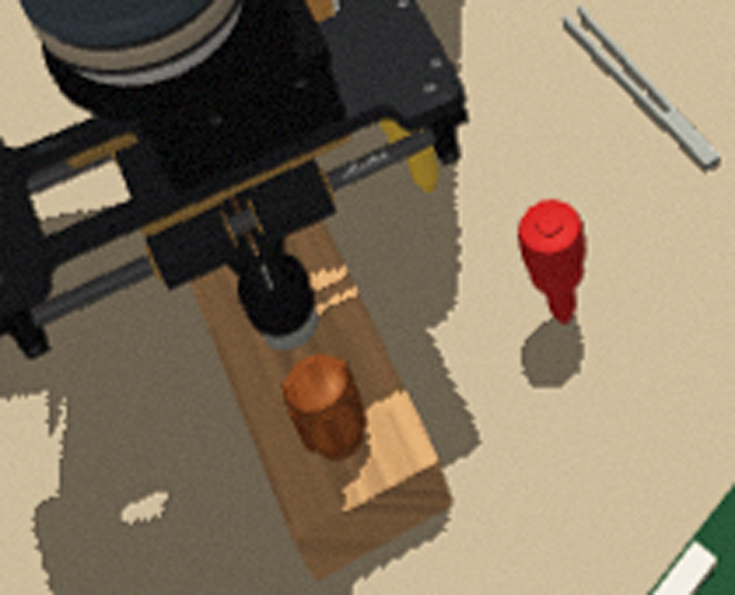

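Run:
```python
from h import *
s=bot.read_state();p=s["position"];c=get_calibration("wrist")
for z in(.05,.0607,.079,.094,.11,.12):print(z,(proj(get_calibration("scene"),[p[0],p[1],z])-[110,280])*3.5,(proj(c,[p[0],p[1],z])-[220,160])*3)
```

```text
0.05 [288.35845379 317.72845242] [294.74131332 306.06923722]
0.0607 [283.47107428 306.55946271] [294.7471715  324.63365851]
0.079 [274.85372417 286.86647706] [294.75860661 360.8712143 ]
0.094 [267.53535525 270.14201624] [294.76962069 395.77454768]
0.11 [259.46214544 251.69253895] [294.78345977 439.6302174 ]
0.12 [254.27005652 239.82720548] [294.79347879 471.38023722]
```

Call:
play_rows --fingers '[255,255,255,255]' --linear '[[0,0,-4],[0,0,-8],[0,0,-12],[0,0,-12]]' --rot '[[0,0,0],[0,0,0],[0,0,0],[0,0,0]]'

```text
time_s: 12.4
position: [0.5732, -0.2281, 0.0737]
tcp_rot: [[0.974, -0.226, 0.002], [-0.226, -0.974, -0.001], [0.002, 0.001, -1.0]]
force: [0.2, -0.6, 0.1]
opening: 0.005
```

Run:
```python
from h import *
import cv2
s=bot.read_state();im=capture("wrist");sc=capture("scene")[280:450,110:320];print(s["opening"],s["force"])
cv2.imwrite("pics/w10c.png",cv2.resize(im[160:360,220:420,::-1],None,fx=3,fy=3,interpolation=cv2.INTER_CUBIC))
cv2.imwrite("pics/s10.png",cv2.resize(sc[:,:,::-1],None,fx=3.5,fy=3.5,interpolation=cv2.INTER_CUBIC))
```

```text
0.00530395691548723 [ 0.21583912 -0.64033736  0.10281024]
```

View pics/w10c.png

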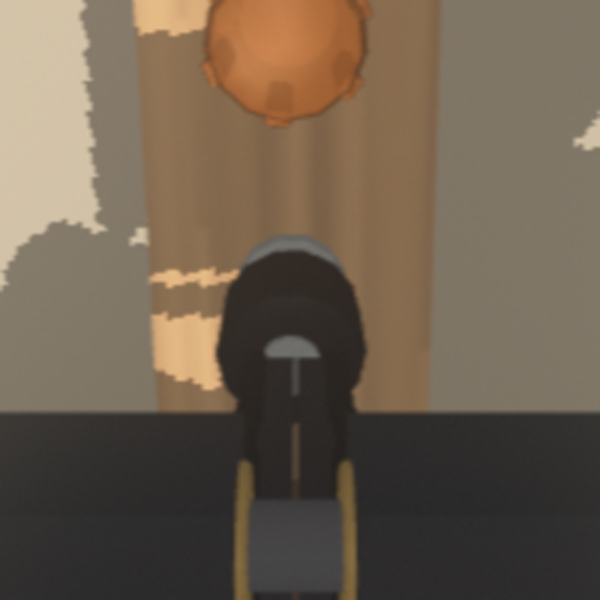

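View pics/s10.png

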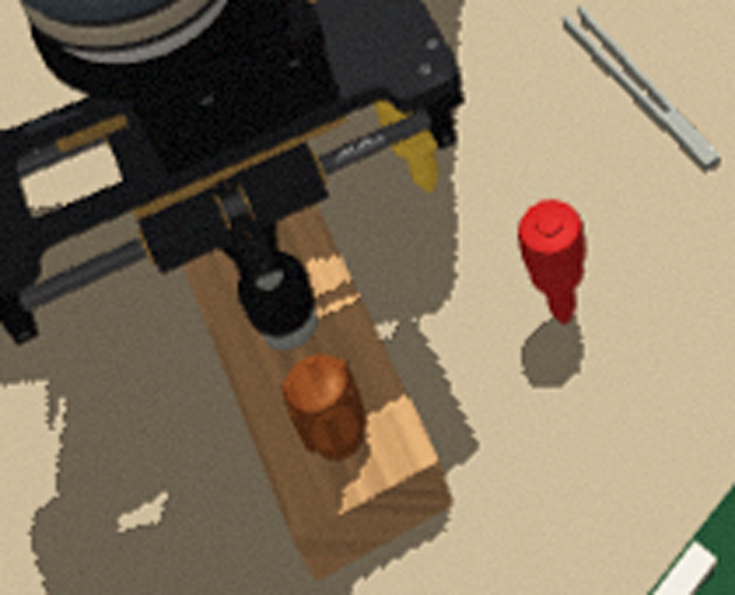

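Call:
play_rows --fingers '[0,0,0,0,0,0,0,0,0,0,0,0]' --linear '[[0,0,-8],[0,0,-8],[0,0,-8],[0,0,-8],[0,0,-8],[0,0,-8],[0,0,0],[0,0,10],[0,0,20],[0,0,30],[0,0,30],[0,0,30]]' --rot '[[0,0,0],[0,0,0],[0,0,0],[0,0,0],[0,0,0],[0,0,0],[0,0,0],[0,0,0],[0,0,0],[0,0,0],[0,0,0],[0,0,0]]'

```text
time_s: 13.7
position: [0.5723, -0.2276, 0.0421]
tcp_rot: [[0.974, -0.226, -0.001], [-0.226, -0.974, 0.001], [-0.001, -0.0, -1.0]]
force: [-0.5, 0.3, -0.8]
opening: 0.969
```

Run:
```python
from h import *
import cv2
s=bot.read_state();im=capture("wrist");sc=capture("scene")[280:450,90:300];print(s["opening"],s["force"],s["position"])
cv2.imwrite("pics/w11.png",im[:,:,::-1])
cv2.imwrite("pics/s11.png",cv2.resize(sc[:,:,::-1],None,fx=3.5,fy=3.5,interpolation=cv2.INTER_CUBIC))
```

```text
0.9693188282908448 [-0.53235084  0.29063202 -0.84954171] [ 0.57228037 -0.22764015  0.04207198]
```

View pics/w11.png

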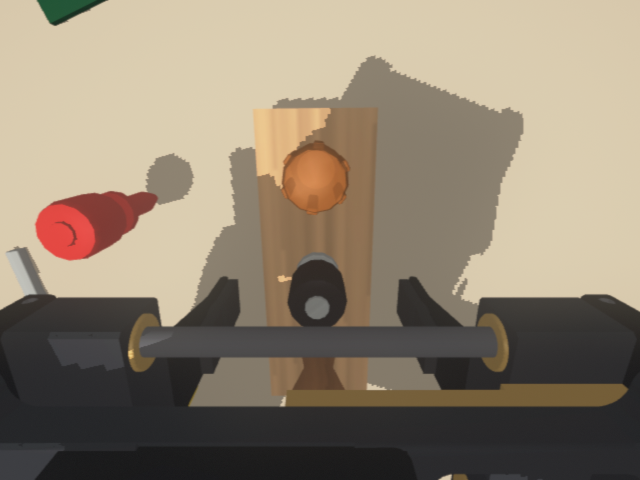

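View pics/s11.png

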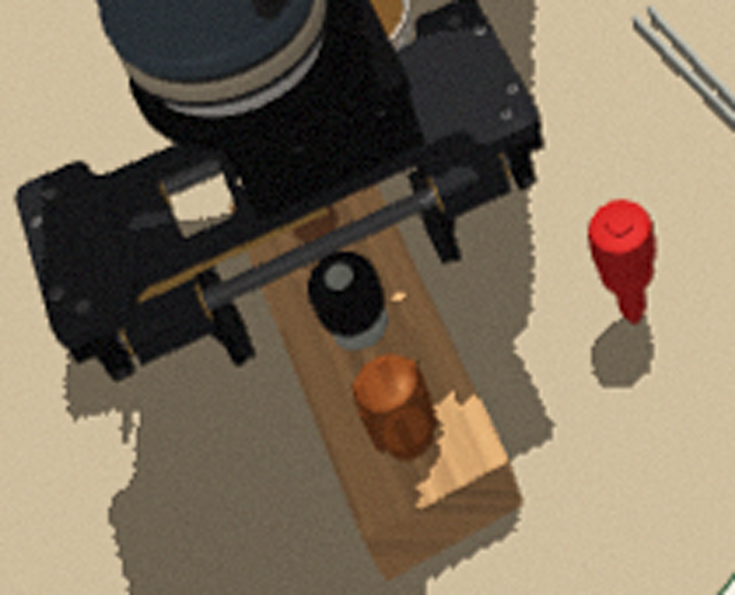

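Call:
play_rows --fingers '[0,0,255,255,255,255,255,255,255,255,255,255]' --linear '[[0,0,5],[0,0,5],[0,0,5],[0,0,5],[0,0,5],[0,0,5],[0,0,5],[0,0,5],[0,0,5],[0,0,5],[0,0,5],[0,0,5]]' --rot '[[0,0,0],[0,0,0],[0,0,0],[0,0,0],[0,0,0],[0,0,0],[0,0,0],[0,0,0],[0,0,0],[0,0,0],[0,0,0],[0,0,0]]'

```text
time_s: 15.0
position: [0.5725, -0.2277, 0.0377]
tcp_rot: [[0.974, -0.226, -0.0], [-0.226, -0.974, 0.0], [-0.0, -0.0, -1.0]]
force: [0.3, -0.2, 0.5]
opening: 0.336
```

Run:
```python
from h import *
import cv2
s=bot.read_state();im=capture("wrist");print(s["opening"],s["force"],s["position"])
cv2.imwrite("pics/w12c.png",cv2.resize(im[160:360,220:420,::-1],None,fx=3,fy=3,interpolation=cv2.INTER_CUBIC))
```

```text
0.3356290783863058 [ 0.27689276 -0.23398452  0.51208312] [ 0.5725437  -0.22773181  0.03774746]
```

View pics/w12c.png

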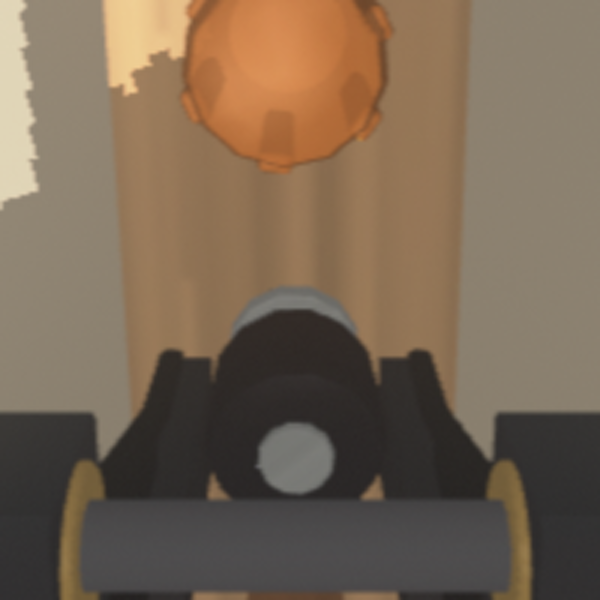

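Call:
play_rows --fingers '[255,255,255,255,255,255,255,255,255]' --linear '[[0,0,-8],[0,0,-20],[0,0,-40],[0,0,-65],[0,0,-95],[0,0,-125],[0,0,-150],[0,0,-150],[0,0,-150]]' --rot '[[0,0,0],[0,0,0],[0,0,0],[0,0,0],[0,0,0],[0,0,0],[0,0,0],[0,0,0],[0,0,0]]'

```text
time_s: 15.95
position: [0.5726, -0.2278, 0.1887]
tcp_rot: [[0.974, -0.226, 0.001], [-0.226, -0.974, -0.001], [0.001, 0.001, -1.0]]
force: [-0.6, -0.2, -2.5]
opening: 0.336
```

Run:
```python
from h import *
import cv2
s=bot.read_state();c=get_calibration("wrist");im=capture("wrist");sc=capture("scene")[220:430,60:300];print(s["opening"],s["force"],s["position"])
p=s["position"]
K=atz(c,220+296/3,160+457/3,p[2]+.0565);print("cap in tool",s["tcp_rot"].T@(K-p))
cv2.imwrite("pics/w13.png",im[:,:,::-1])
cv2.imwrite("pics/s13.png",cv2.resize(sc[:,:,::-1],None,fx=2.8,fy=2.8,interpolation=cv2.INTER_CUBIC))
```

```text
0.33615226387197283 [-0.63057011 -0.20204677 -2.50772431] [ 0.5725507  -0.22779473  0.18865422]
cap in tool [ 0.00092721  0.00021584 -0.05649863]
```

View pics/w13.png

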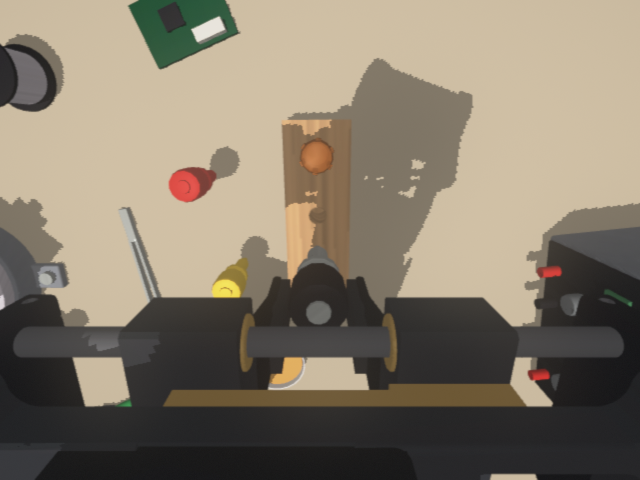

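View pics/s13.png

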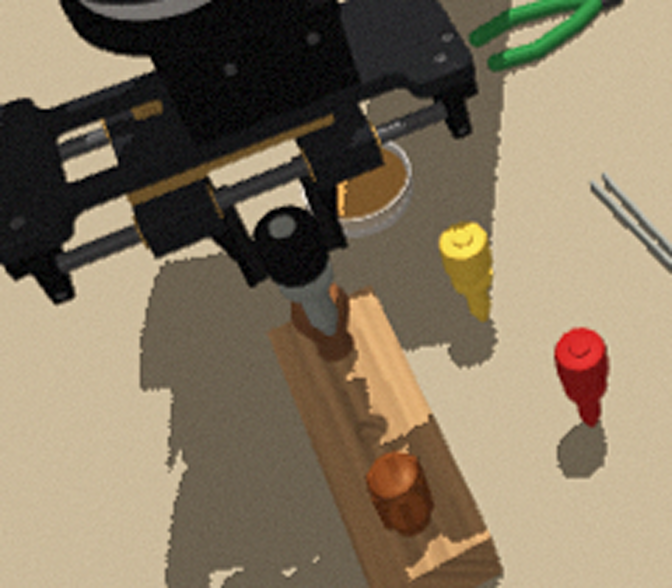

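Call:
play_rows --fingers '[255,255,255,255,255,255,255,255,255,255,255,255,255,255,255,255,255]' --linear '[[-2,-15,0],[-6,-45,0],[-10,-80,0],[-15,-115,0],[-19,-150,0],[-24,-185,0],[-28,-220,0],[-33,-255,0],[-37,-290,0],[-42,-325,0],[-46,-360,0],[-51,-395,0],[-55,-425,0],[-57,-441,0],[-57,-441,0],[-57,-441,0],[-57,-441,0]]' --rot '[[0,0,-2],[0,0,-5],[0,0,-9],[0,0,-13],[0,0,-17],[0,0,-21],[0,0,-25],[0,0,-29],[0,0,-33],[0,0,-37],[0,0,-41],[0,0,-43],[0,0,-45],[0,0,-45.4],[0,0,-45.4],[0,0,-45.4],[0,0,-45.4]]'

```text
time_s: 17.75
position: [0.6166, 0.2132, 0.1874]
tcp_rot: [[0.846, 0.533, -0.001], [0.533, -0.846, -0.001], [-0.001, 0.0, -1.0]]
force: [0.2, -1.0, -1.4]
opening: 0.334
```

Run:
```python
from h import *
import cv2,pickle
s=bot.read_state();c=get_calibration("wrist");im=capture("wrist");print(s["opening"],s["force"],s["joint_positions"])
pickle.dump((s,c),open("w14.pkl","wb"))
cv2.imwrite("pics/w14.png",im[:,:,::-1])
cv2.imwrite("pics/w14c.png",cv2.resize(im[60:320,200:440,::-1],None,fx=2.3,fy=2.3,interpolation=cv2.INTER_CUBIC))
```

```text
0.3343589783434754 [ 0.24635632 -0.96622566 -1.38922968] [ 9.29515830e+00  3.23846666e+01  7.77740975e+01 -4.07100771e-02
  6.99104812e+01  6.70773145e+01]
```

View pics/w14c.png

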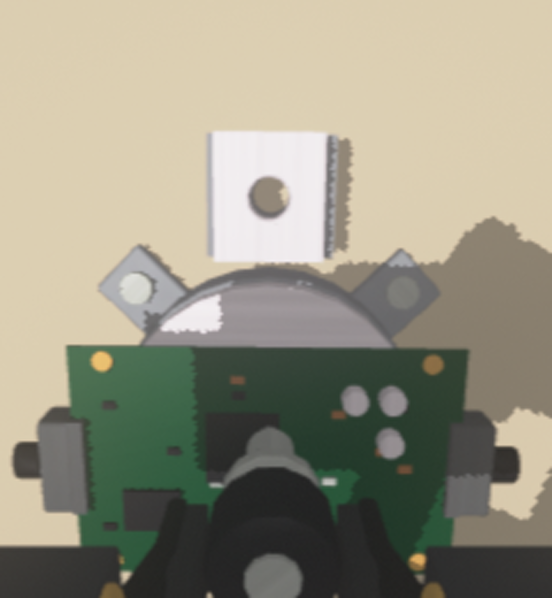

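Run:
```python
from h import *
import pickle
np.set_printoptions(precision=4,suppress=True)
s,c=pickle.load(open("w14.pkl","rb"));p=s["position"];R=s["tcp_rot"]
f=lambda x,y:(200+x/2.3,60+y/2.3)
H=atz(c,*f(269,197.5),.052);print(H,"tool",R.T@(H-p))
# cap, tip
K=atz(c,*f(273,581),p[2]+.0565);print("cap",R.T@(K-p)); T=atz(c,*f(270,433),p[2]-.0335);print("tip",R.T@(T-p))
for v in (0,):
  q=p+R@np.array([.0009,0,.0335]);print("pred tip px",(proj(c,q)-[200,60])*2.3)
```

```text
[0.675 0.252 0.052] tool [ 0.0703 -0.0017  0.1353]
cap [ 0.0011 -0.0004 -0.0565]
tip [ 0.0021 -0.0012  0.0335]
pred tip px [273.6827 436.7108]
```

Call:
play_rows --fingers '[255,255,255,255,255,255,255,255,255]' --linear '[[25,-0.5,0],[50,-1,0],[69,-1.1,10],[69,-1.1,35],[69,-1.1,60],[69,-1.1,80],[69,-1.1,90],[69,-1.1,90],[69,-1.1,90]]' --rot '[[0,0,0],[0,0,0],[0,0,0],[0,0,0],[0,0,0],[0,0,0],[0,0,0],[0,0,0],[0,0,0]]'

```text
time_s: 18.7
position: [0.6754, 0.2519, 0.0986]
tcp_rot: [[0.846, 0.534, 0.001], [0.534, -0.846, 0.0], [0.001, 0.001, -1.0]]
force: [0.1, -0.4, -1.2]
opening: 0.335
```

Run:
```python
from h import *
import cv2,pickle
s=bot.read_state();c=get_calibration("wrist");im=capture("wrist");sc=capture("scene")[180:320,350:510];print(s["force"],s["position"])
tp=capture("top")[170:250,190:300]
cv2.imwrite("pics/t15.png",cv2.resize(tp[:,:,::-1],None,fx=6,fy=6,interpolation=cv2.INTER_CUBIC))
cv2.imwrite("pics/w15c.png",cv2.resize(im[160:360,220:420,::-1],None,fx=3,fy=3,interpolation=cv2.INTER_CUBIC))
cv2.imwrite("pics/s15.png",cv2.resize(sc[:,:,::-1],None,fx=4.2,fy=4.2,interpolation=cv2.INTER_CUBIC))
```

```text
[ 0.08133369 -0.36907258 -1.19878812] [0.67544738 0.25190678 0.09862437]
```

View pics/w15c.png

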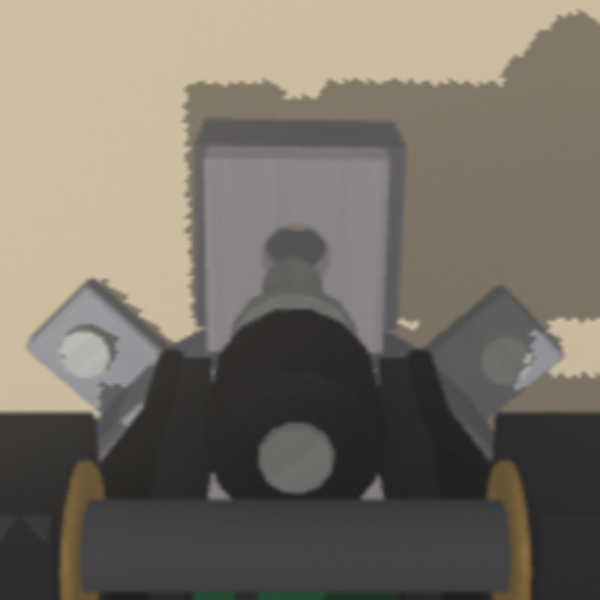

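View pics/s15.png

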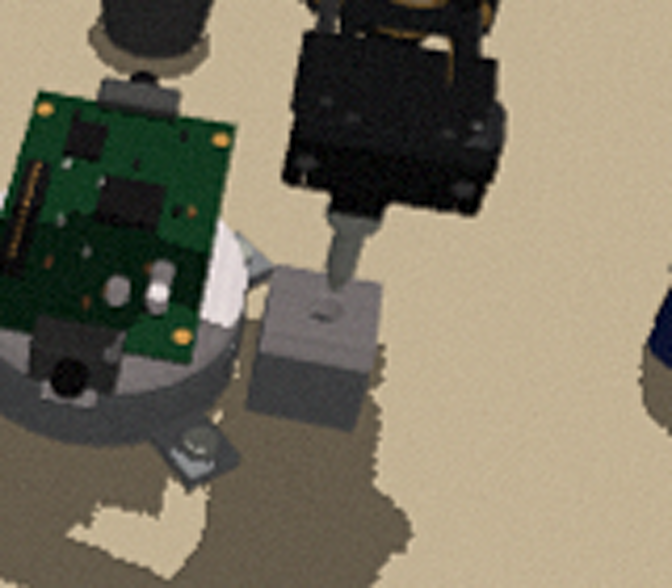

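Run:
```python
from h import *
np.set_printoptions(precision=4,suppress=True)
s=bot.read_state();c=get_calibration("wrist");sc=get_calibration("scene");p=s["position"];R=s["tcp_rot"]
H=atz(c,220+296/3,160+246.5/3,.052);print("wrist hole tool",R.T@(H-p))
H2=atz(sc,350+327/4.2,180+310/4.2,.052);print("scene hole",H2,R.T@(H2-p))
for z in(.065,.052):
  q=p+R@np.array([.001,0,0]);q[2]=z;print(z,(proj(sc,q)-[350,180])*4.2,(proj(c,q)-[220,160])*3)
T=atz(sc,350+341/4.2,180+284/4.2,.065);print("scene tip",T,R.T@(T-p))
```

```text
wrist hole tool [ 0.0022 -0.0003  0.0476]
scene hole [0.6788 0.2492 0.052 ] [0.0006 0.0043 0.0476]
0.065 [333.3484 284.7899] [296.9852 268.133 ]
0.052 [328.2347 303.3798] [296.7901 251.4932]
scene tip [0.6788 0.2561 0.065 ] [ 0.0043 -0.0014  0.0346]
```

View pics/t15.png

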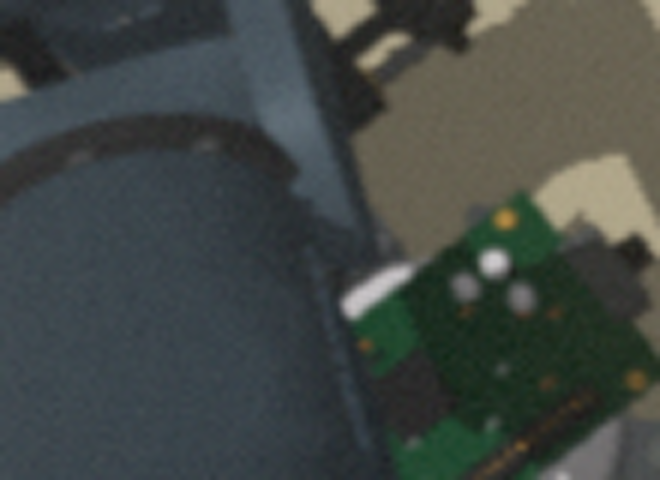

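Run:
```python
from h import *
import cv2
sc=capture("scene")[215:270,405:460];im=capture("wrist")[225:275,280:355]
cv2.imwrite("pics/s16.png",cv2.resize(sc[:,:,::-1],None,fx=10,fy=10,interpolation=cv2.INTER_CUBIC))
cv2.imwrite("pics/w16.png",cv2.resize(im[:,:,::-1],None,fx=10,fy=10,interpolation=cv2.INTER_CUBIC))
```

```text
(no output)
```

View pics/s16.png

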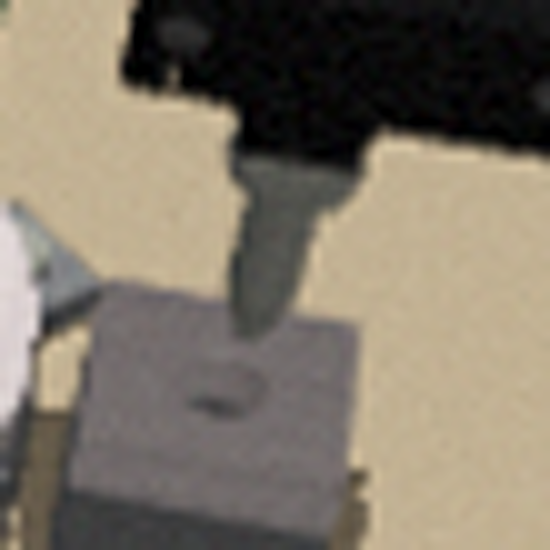

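View pics/w16.png

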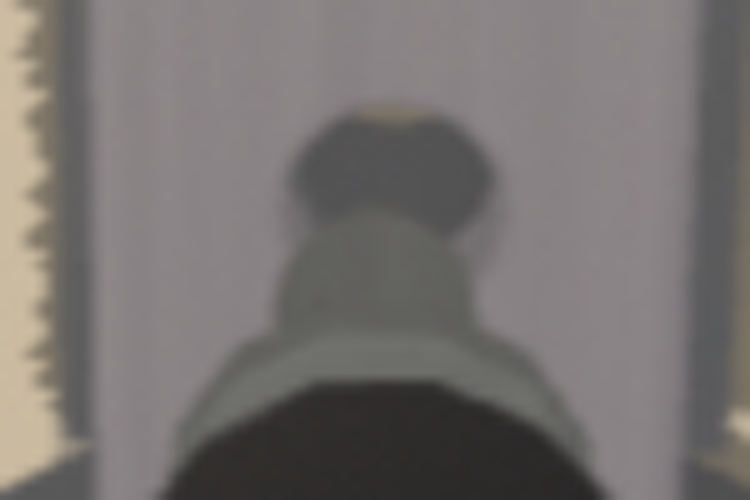

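Call:
play_rows --fingers '[255,255,255,255,255,255,255,255]' --linear '[[1,1.7,0],[1,1.7,3],[1,1.7,7],[1,1.7,11],[1,1.7,15],[1,1.7,19],[1,1.7,22],[1,1.7,22]]' --rot '[[0,0,0],[0,0,0],[0,0,0],[0,0,0],[0,0,0],[0,0,0],[0,0,0],[0,0,0]]'

```text
time_s: 19.75
position: [0.6758, 0.2515, 0.0749]
tcp_rot: [[0.845, 0.535, -0.001], [0.535, -0.845, -0.0], [-0.001, -0.0, -1.0]]
force: [-1.0, 0.3, -0.6]
opening: 0.34
```

Run:
```python
from h import *
import cv2
print(bot.read_state()["force"],bot.read_state()["position"])
sc=capture("scene")[215:270,405:460];im=capture("wrist")[215:285,270:360]
cv2.imwrite("pics/s17.png",cv2.resize(sc[:,:,::-1],None,fx=10,fy=10,interpolation=cv2.INTER_CUBIC))
cv2.imwrite("pics/w17.png",cv2.resize(im[:,:,::-1],None,fx=8,fy=8,interpolation=cv2.INTER_CUBIC))
```

```text
[-1.02754167  0.27130893 -0.56635732] [0.6758289  0.25147088 0.07490064]
```

View pics/s17.png

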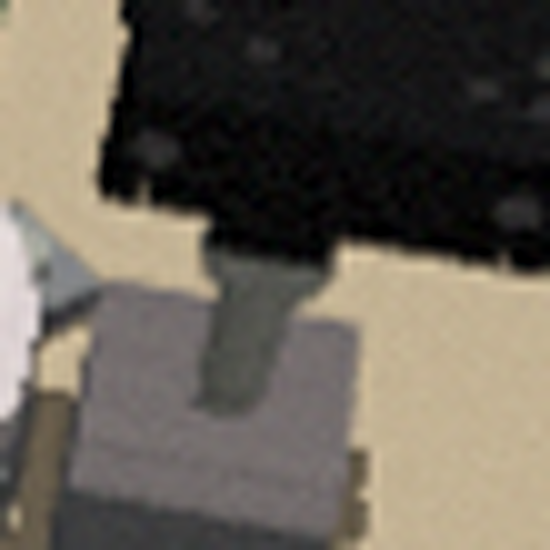

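View pics/w17.png

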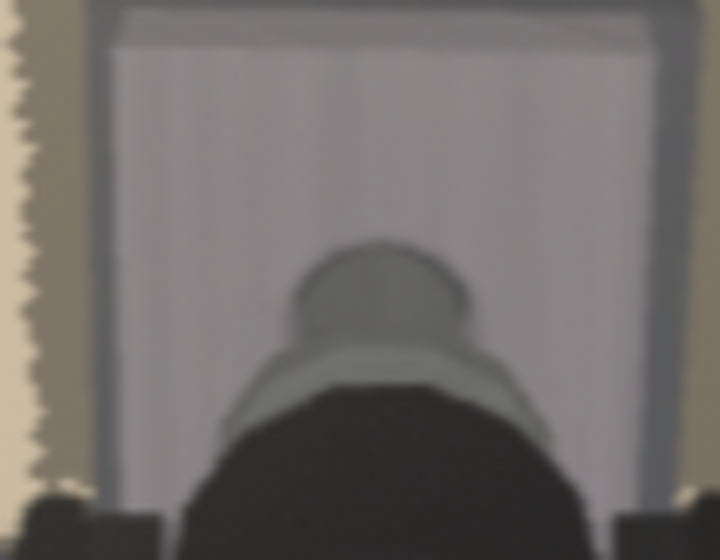

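Call:
play_rows --fingers '[255,255,255,255,255,255,255,255,255]' --linear '[[0,0,3],[0,0,6],[0,0,9],[0,0,12],[0,0,15],[0,0,18],[0,0,21],[0,0,24],[0,0,24]]' --rot '[[0,0,0],[0,0,0],[0,0,0],[0,0,0],[0,0,0],[0,0,0],[0,0,0],[0,0,0],[0,0,0]]'

```text
time_s: 20.75
position: [0.676, 0.2513, 0.051]
tcp_rot: [[0.845, 0.535, -0.001], [0.535, -0.845, -0.0], [-0.001, -0.0, -1.0]]
force: [-0.8, -2.1, -2.3]
opening: 0.335
```

Call:
play_rows --fingers '[255,255,255,255,255,255]' --linear '[[0,0,3],[0,0,6],[0,0,9],[0,0,10.5],[0,0,11.5],[0,0,11.5]]' --rot '[[0,0,0],[0,0,0],[0,0,0],[0,0,0],[0,0,0],[0,0,0]]'

```text
time_s: 21.35
position: [0.676, 0.2514, 0.0399]
tcp_rot: [[0.845, 0.535, -0.001], [0.535, -0.845, -0.0], [-0.001, -0.0, -1.0]]
force: [-1.8, -1.8, -0.4]
opening: 0.331
```

Run:
```python
from h import *
import cv2
print(bot.read_state()["force"],bot.read_state()["position"])
sc=capture("scene")[205:270,400:465];im=capture("wrist")[215:335,250:390]
cv2.imwrite("pics/s18.png",cv2.resize(sc[:,:,::-1],None,fx=9,fy=9,interpolation=cv2.INTER_CUBIC))
cv2.imwrite("pics/w18.png",cv2.resize(im[:,:,::-1],None,fx=5,fy=5,interpolation=cv2.INTER_CUBIC))
```

```text
[-1.78961252 -1.83490581 -0.38407183] [0.67600152 0.25141823 0.03991568]
```

View pics/s18.png

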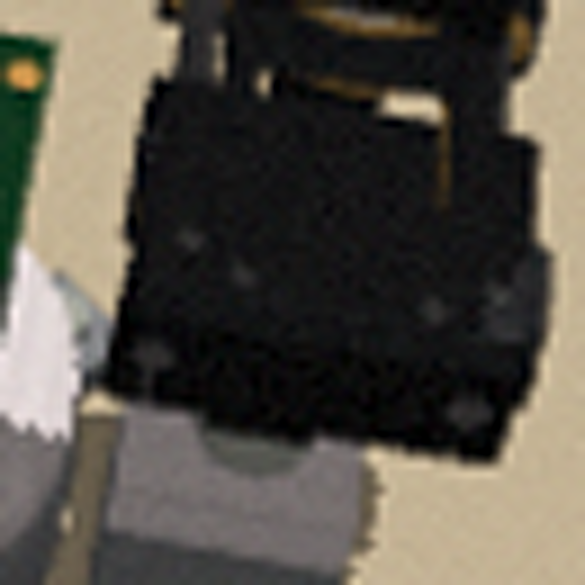

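View pics/w18.png

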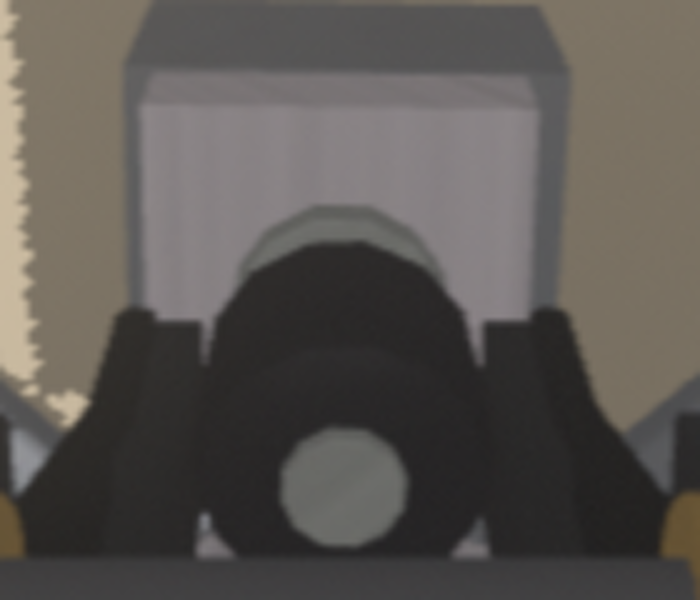

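Call:
play_rows --fingers '[255,255,255,255,255]' --linear '[[0,0,1],[0,0,2],[0,0,3],[0,0,3],[0,0,3]]' --rot '[[0,0,0],[0,0,0],[0,0,0],[0,0,0],[0,0,0]]'

```text
time_s: 21.95
position: [0.6762, 0.2516, 0.0397]
tcp_rot: [[0.845, 0.535, 0.0], [0.535, -0.845, -0.0], [0.0, 0.0, -1.0]]
force: [-6.7, -2.5, 10.5]
opening: 0.336
```

Call:
play_rows --fingers '[0,0,0,0,0,0,0,0,0,0,0,0,0]' --linear '[[0,0,1],[0,0,0],[0,0,0],[0,0,0],[0,0,0],[0,0,0],[0,0,-10],[0,0,-30],[0,0,-60],[0,0,-95],[0,0,-130],[-30,0,-150],[-60,0,-150]]' --rot '[[0,0,0],[0,0,0],[0,0,0],[0,0,0],[0,0,0],[0,0,0],[0,0,0],[0,0,0],[0,0,0],[0,0,0],[0,0,0],[0,0,0],[0,0,0]]'

```text
time_s: 23.25
position: [0.6286, 0.22, 0.1924]
tcp_rot: [[0.845, 0.535, 0.01], [0.535, -0.845, 0.002], [0.01, 0.004, -1.0]]
force: [0.5, 0.1, 0.5]
opening: 0.996
```

Run:
```python
from h import *
import cv2
print(bot.read_state()["force"],bot.read_state()["position"])
f=capture("scene");sc=f[205:285,390:480];im=capture("wrist")[60:300,190:450]
cv2.imwrite("pics/s19f.png",f[:,:,::-1])
cv2.imwrite("pics/s19.png",cv2.resize(sc[:,:,::-1],None,fx=7,fy=7,interpolation=cv2.INTER_CUBIC))
cv2.imwrite("pics/w19.png",cv2.resize(im[:,:,::-1],None,fx=2.5,fy=2.5,interpolation=cv2.INTER_CUBIC))
```

```text
[0.46159015 0.08711378 0.48836556] [0.62855104 0.22000433 0.19244554]
```

View pics/s19.png

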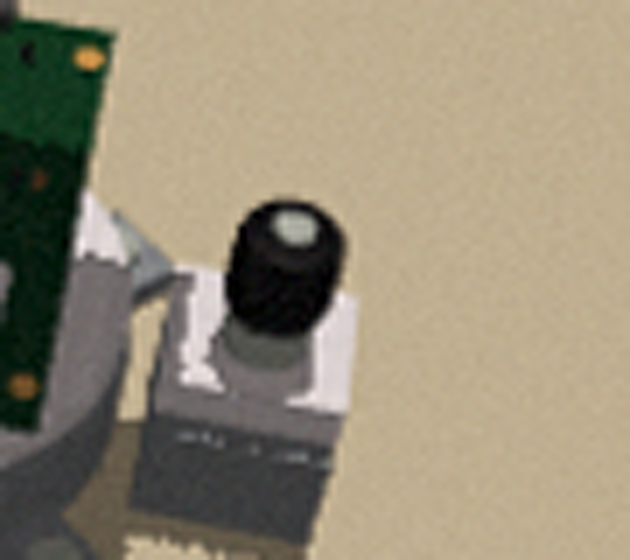

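View pics/w19.png

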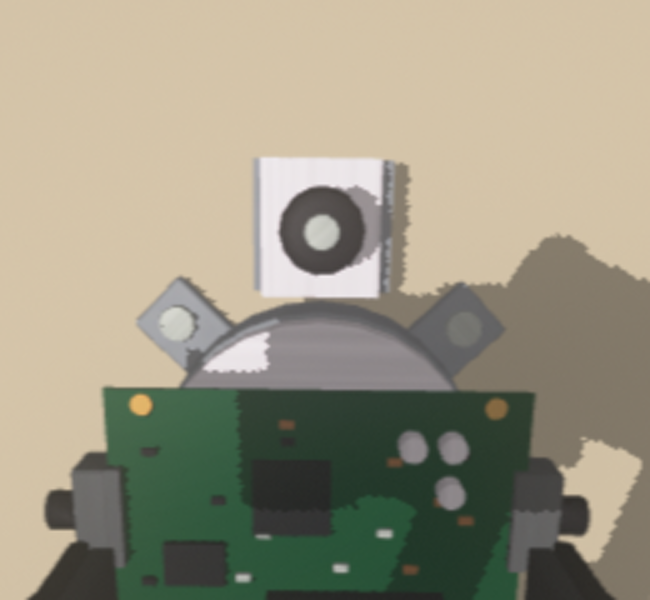

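View pics/s19f.png

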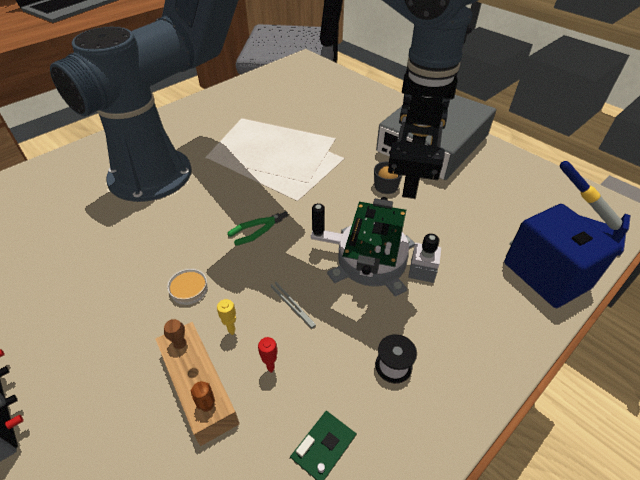

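Run:
```python
from h import *
c=get_calibration("scene")
for z in(.096,.101): print(z,proj(c,[.6777,.2494,z]))
print(bot.read_state()["qvel"].max(), bot.hand_in())
```

```text
0.096 [431.66273174 238.08798292]
0.101 [432.16228663 236.26594808]
the job is handed in; nothing more can be done
2.979304222414212 None
```

The holder is locked and the job is handed in, at about 23 s of the 64 s allowed. I turned the head about 72° clockwise by its knob until the two ears lined up. I then took the black lock pin from the middle hole of the tool block and pushed it down through both ears.

**Seating:** When I pushed the pin 3 mm further, it stopped with 10.5 N of resistance at the expected home height. After release it stands upright with its collar flat on the upper ear. The knob's top showed at pixel (432.1, 237.6) in the scene camera; a seated pin should show at (431.7, 238.1).

**Everything else:** In the last scene picture the screwdriver, awl, red and yellow look-alikes and other tools look unmoved. The gripper stayed clear of the circuit board.

**What disagreed or went wrong:**
- **Missed first grasp:** The real fingertips sit about 33 mm behind the reported TCP. My first try at the pin therefore closed in the air above its knob. I measured the offset in the wrist picture and corrected for it. It also means the turning knob was held only by its top few millimetres.
- **Hole radius:** Both ear holes measured about 107 mm from the axis in the cameras, not the stated 110 mm, so I used the seen positions.
- **Camera offsets:** The scene and top cameras differed from the wrist camera by about 2 to 3 mm. I aimed mainly by the wrist camera.
- **Robot at hand-in:** The arm was still settling slightly (fastest joint about 3°/s), with the gripper open and about 190 mm above the table.

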